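# Drift the neck jig's swing plate into line and bolt it

### The arm

A 7-joint arm with a two-finger parallel gripper is mounted at the origin on the work surface. World frame = base frame: x ahead of the robot, y to its left, z up, the work surface at z = 0. Lengths are in m, angles in degrees, forces in N, time in s.
With the tool pointing down it reaches from about 0.425 to 0.875 m from the base axis. Payload 4.7 kg.
Tool frame: the origin (TCP) lies on the centre line of the jaws, within the pads' length; the fingertips stand 8 mm ahead of it and the grasp point (between the pads) lies 11 mm behind it; z points along the fingers, y is the direction in which the jaws open and shut (so a half turn about z gives the same grasp; the last joint's range is limited). The gripper opens to 87 mm and grips with 3 to 60 N. Pads are 19 mm wide; open, the fingers measure 117 mm over their backs; the gripper's body (75 mm by 190 mm) begins 51 mm behind the grasp point.
Start: joints at [-71.9, 18.392, -4.016, 83.108, 1.295, 78.541, -3.26], TCP at [0.193, 0.621, 0.231] pointing down, gripper open.
Joint ranges: [-163.93, 163.93], [-17.29, 119.83], [-79.2, 71.16], [3.27, 140.29], [-89.18, 269.18], [5.43, 117.66], [-154.24, 154.24]. Speed limits (degrees/s): [147.25, 147.25, 180, 180, 180, 180, 180].

### API

Orientations are given as [roll, pitch, yaw] about the fixed x, y, z axes, in that order (R = Rz(yaw) Ry(pitch) Rx(roll)).
In Python, from cell import status, vision, workorder gives the robot as it stands.
- The arm moves only by the tool step_arm, never from a script. Its argument "series" is a list of rows, each an object of numbers: "ax", "ay", "az": the turn, a rotation vector about the world's x, y, z in degrees; "x", "y", "z": the shift along the world's x, y, z in m; "claw": the opening in per cent of the stroke, from 0 (shut) to 100 (fully open). In form: [{"ax": .., "ay": .., "az": .., "x": .., "y": .., "z": .., "claw": ..}, ...]. A call has 1 to 12 rows; each row is the pose to reach, as a shift and turn from the pose commanded when the call began; what a row does not reach only later rows make up. A row lasts 1/10 s, in which the tool goes at most 50 mm and 8.59 degrees, less where a joint would pass 70% of its speed; a pose out of reach is approached as far as the arm can. A call with a gripper value outside its range is refused whole. The fingers move at their own pace and stop on an object; "squeeze" is the grip in N (left out, the last holds). Time passes only in rows, so rows that repeat a pose let the fingers close. It gives the time, the measured TCP pose, the force and the opening at its end, in the units of the state.
- status.get_obs(): the state, without advancing time (a new reading comes with each control period).
- vision.read_camera(name): name is "scene" or "top"; returns the picture (400x640x3 uint8, red, green, blue); there is no depth.
- vision.camera_params(name): a dict with "fovy" (degrees; the focal length in pixels is half the picture's height over the tangent of half this angle, whatever the lens; pixels are square), "cx", "cy" (the principal point, pixels), "eye" and "orientation" of the camera in the world. Camera axes: x right, y down, z forward; pixel columns grow to the right and rows downward; lengths in m; the calibration is good to about 2 mm. A picture is of the moment at which its call begins. camera_params takes no time and is no camera call.
- workorder.sign_off(): hands the job in, once; it reports no verdict.
The state is a dict: "time_s": time; "qpos": joint angles; "joint_velocities": joint speeds; "effort": joint torques, N m; "tool_pos": TCP position; "tool_rot": TCP orientation; "force": force on the tool from outside, world axes, zero at the start; "wrist_torque": the same for the moment, N m; "grip_width": finger opening in m.
Only numpy, scipy, OpenCV 4.12 (cv2) and the standard library are available. Lean on these libraries where they do the work, as an engineer would, in place of code of your own. Each camera call takes 0.05 s, during which the arm holds its last target.

### The job

The green swing plate on the guitar-neck jig has swung out, so its bolt hole no longer lines up with the hole in the bed below. Push the orange-handled tapered drift gently down through both holes until its collar sits on the plate, feeling your way so that the plate is levered into line and nothing is forced (no more than about 12 N sideways), draw it out and stand it back in the wooden rack, then put the black-headed bolt through both holes, fully home, and let go. Move the plate with the drift only, never with the fingers, and leave the other things on the bench where they are.

Things in the scene. Friction and masses are not known exactly. Their poses are not given: they have to be found in the camera images.
- jig: hardwood jig bed, 200 x 268 mm, 42 mm high, fixed, a pale guitar neck blank along its +x side (top 64 mm above the bench, cleat 70 mm). Origin: underside, at (100, 158) mm from its -x, -y corner; z up. On it a green steel swing plate, 48 x 145 x 8 mm, turns stiffly about a pivot bolt at (-30, -50) mm in this frame; about 3 N sideways at its hole moves it, and it stays where it is put
- bed_hole (a point): centre of the pocket under the plate's hole, at (-30, 50) mm in the jig frame but given at the height of the plate's top (50 mm above the bench); axes as the jig's. The bed hole itself, 18 mm diameter, 38 mm deep, is in the steel insert there, right under the plate, about 4.5 mm off this point towards the jig's +x or -x: to be felt or seen. Open below down to the bench, 50 mm under this point
- insert_a: one of two alike steel blocks, 44 x 42 x 38 mm, fixed in pockets of the bed, tops level with it: one right under the plate's hole, a spare in the open pocket past the pivot; which is which varies. Origin: centre of its underside; axes as the jig's. Its 18 mm through hole is 4.5 mm off its centre along x: in one block towards +x, in the other towards -x
- insert_b: one of two alike steel blocks, 44 x 42 x 38 mm, fixed in pockets of the bed, tops level with it: one right under the plate's hole, a spare in the open pocket past the pivot; which is which varies. Origin: centre of its underside; axes as the jig's. Its 18 mm through hole is 4.5 mm off its centre along x: in one block towards +x, in the other towards -x
- plate_hole (a point): centre of the 18 mm hole through the swing plate, at the plate's top face, 50 mm above the bench; 100 mm from the pivot, so it travels along the jig's x axis when the plate turns. At the start it is 7.3 to 8.3 mm from bed_hole towards the jig's -x
- rack: pale wooden block, 70 x 170 mm, 46 mm high, fixed, holding the drift and the bolt upright in two holes (21 mm diameter, 42 mm deep) 100 mm apart along its y. Origin: centre of the underside; z up. Which hole holds which varies
- rack_a (a point): centre of the rack hole at the block's +y end, at its top face, 46 mm above the bench
- rack_b (a point): centre of the rack hole at the block's -y end, at its top face, 46 mm above the bench
- drift_grip (a point): centre of the drift's orange handle (20 mm diameter, 55 mm tall, upright). Below it: a steel collar (28 mm diameter, 5 mm thick), 14 mm of round shank (16.4 mm diameter), then a 26 mm long taper down to a 3 mm tip. This point is 32.5 mm above the collar's underside, 72.5 mm above the tip and 27.5 mm below the top. 0.16 kg
- drift_shoulder (a point): on the drift's axis at the underside of its collar, 40 mm above the tip; it rests on the rack's top face and, when home, on the swing plate's top face
- bolt_grip (a point): centre of the bolt's black knurled head (20 mm diameter, 34 mm tall, upright). Below it: a steel flange (28 mm diameter, 4 mm thick), then a 36 mm long shank of 15 mm diameter with a 1.5 mm chamfer at its end. This point is 21 mm above the flange's underside, 57 mm above the shank's end and 17 mm below the top. 0.12 kg
- bolt_shoulder (a point): on the bolt's axis at the underside of its flange, 36 mm above the shank's end; when home it rests on the swing plate's top face
- sanding_block: bystander: cork sanding block, 55 x 80 x 30 mm; origin on its underside; to be left alone
- mallet: bystander: wooden mallet, 260 mm long; origin on its underside; to be left alone
- glue: bystander: white glue bottle, 60 mm wide, 150 mm tall; origin on its underside; to be left alone
- tin: bystander: grey tin, 90 mm wide, 70 mm tall; origin on its underside; to be left alone
- offcut: bystander: dark wood offcut, 50 x 130 x 22 mm; origin on its underside; to be left alone
- screwdriver: bystander: blue-handled screwdriver, 200 mm long; origin on its underside; to be left alone
- brush: bystander: brush, 200 mm long; origin on its underside; to be left alone
- drift: the drift as a whole; origin at its tip, z along its axis towards the handle
- bolt: the bolt as a whole; origin at the end of its shank, z along its axis towards the head
Mind the look-alikes: they are no part of the job. What is shaped like the bolt but blue or purple is not meant.

How it is judged (in metres and radians):
On the way, in this order (a step that is already met when the one before it is completed fails the run):
1. the drift is pushed home: its collar sits on the swing plate, its shank through both holes (z of drift_shoulder in the frame of bed_hole between -0.003 and 0.0025 m and horizontal distance between drift_shoulder and plate_hole below 0.004 m and angle between drift_shoulder's own z axis and vertical below 0.06 rad), for 0.2 s.
2. the bolt is home in both holes (z of bolt_shoulder in the frame of bed_hole between -0.003 and 0.0025 m and horizontal distance between bolt_shoulder and plate_hole below 0.004 m and angle between bolt_shoulder's own z axis and vertical below 0.06 rad), for 0.2 s.
At the end, for the whole second after the job is handed in: Bolt upright through both holes, flange within 2.5 mm of the plate and 4 mm of its hole centre; drift upright in either rack hole, collar within 3 mm of the rack's top and 5 mm of the hole's centre; both at rest, let go (all of step 2 and ((horizontal distance between drift_shoulder and rack_a below 0.005 m and z of drift_shoulder in the frame of rack_a below 0.003 m and angle between drift_shoulder's own z axis and vertical below 0.08 rad) or (horizontal distance between drift_shoulder and rack_b below 0.005 m and z of drift_shoulder in the frame of rack_b below 0.003 m and angle between drift_shoulder's own z axis and vertical below 0.08 rad)) and linear speed of each of bolt, drift below 0.01 m/s); the robot touches nothing.
It fails at once if the drift or the bolt is forced: more than 40 N between it and the jig or its plate, or 15 N between it and the insert (contact force between any of drift, bolt and jig above 40 N or contact force between any of drift, bolt and insert_a above 15 N or contact force between any of drift, bolt and insert_b above 15 N).
It fails at once if the fingers push on the jig or its swing plate (more than 3 N) (contact force between the fingers and jig above 3 N).
It fails at once if a bystander is moved by more than 30 mm (distance of any of sanding_block, mallet, glue, tin, offcut, screwdriver, brush from where it was at the start of the episode above 0.03 m).
It also fails if it takes over 72 s, if anything falls off the work surface, if the arm or the gripper's body presses on something with over 40 N, if the wrist force passes 120 N, or if a joint passes its speed limit or range.

## Working session

There is one attempt and no reset: what is moved stays moved. The work goes in short steps, Python scripts to look and compute and a tool call to move; the robot and the scene stay as the last step left them, time stands still between calls to the robot, and variables do not carry over. Pictures are saved under pics/ and viewed, and the job is handed in when it is done.

Besides the shell and the picture viewer there is one more tool, called after ">>>" as name([rows], argument=value, ...), one row to a line, values as JSON. step_arm: Moves the arm, as the interface text tells. Its arguments: {"type":"object","properties":{"series":{"type":"array"},"squeeze":{"type":"number"}},"required":["series"]}

```bash
mkdir -p pics; ls; python3 - <<'E'
from cell import status, vision, workorder
import cv2
print(status.get_obs())
for n in ("scene","top"):
    print(n,vision.camera_params(n))
    cv2.imwrite(f"pics/{n}0.png",vision.read_camera(n)[:,:,::-1])
E
```

```text
pics
{'time_s': 0.0, 'qpos': array([-71.9002309 ,  18.43984733,  -4.01541591,  83.17574145,
         1.29515522,  78.54027869,  -3.25853857]), 'joint_velocities': array([ 0.07192198,  0.1041234 , -0.08708747,  0.03188814,  0.02544386,
       -0.01994062, -0.00827801]), 'effort': array([-3.40053239e-04, -4.91299367e+01, -4.03871499e-01, -3.12526166e+01,
       -6.38242043e-02,  4.37918189e-02,  1.61718890e-04]), 'tool_pos': array([0.19309468, 0.62008767, 0.2294452 ]), 'tool_rot': array([-1.79889385e+02,  5.95272321e-03,  1.62711388e+02]), 'force': array([0.13579839, 0.20188821, 0.12694891]), 'wrist_torque': array([ 0.01518087, -0.0126482 , -0.04447727]), 'grip_width': 0.08699113973834526}
scene {'fovy': 43.92613597969246, 'cx': 319.2566074525838, 'cy': 206.71156486853408, 'eye': array([1.17082401, 0.71877088, 0.96250304]), 'orientation': array([-133.53808173,    0.31677212,  140.17335528])}
top {'fovy': 57.04009233429904, 'cx': 321.74287423953115, 'cy': 199.4389743938994, 'eye': array([ 0.36841451, -0.00238511,  1.29573564]), 'orientation': array([-170.19143942,    0.70473254,  -90.04664168])}
```

View pics/scene0.png

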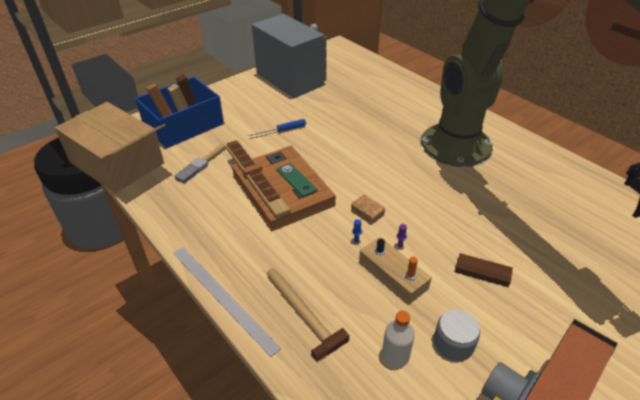

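View pics/top0.png

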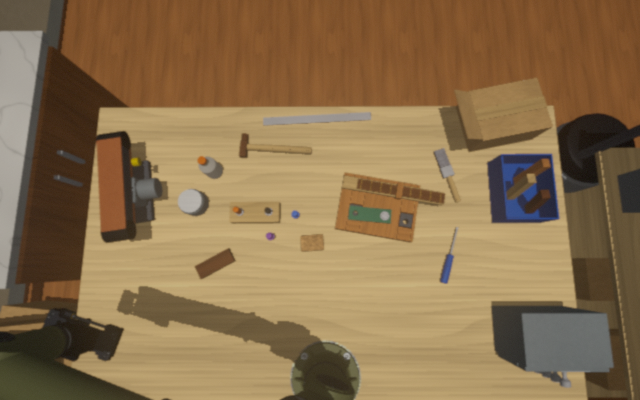

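```bash
cat > h.py <<'E'
import numpy as np, cv2
from scipy.spatial.transform import Rotation as R
from cell import status, vision, workorder
def cam(n):
    p=vision.camera_params(n); f=200/np.tan(np.radians(p['fovy']/2))
    return p,f,R.from_euler('xyz',p['orientation'],degrees=True).as_matrix()
def ray(n,u,v):
    p,f,M=cam(n); d=M@np.array([(u-p['cx'])/f,(v-p['cy'])/f,1]); return np.array(p['eye']),d/np.linalg.norm(d)
def onz(n,u,v,z):
    e,d=ray(n,u,v); return e+d*(z-e[2])/d[2]
def proj(n,X):
    p,f,M=cam(n); c=M.T@(np.array(X)-p['eye']); return np.array([p['cx']+f*c[0]/c[2],p['cy']+f*c[1]/c[2]])
def two(a,b):
    # closest point of rays from (scene uv),(top uv)
    (e1,d1),(e2,d2)=ray('scene',*a),ray('top',*b)
    A=np.stack([d1,-d2],1); t=np.linalg.lstsq(A,e2-e1,rcond=None)[0]
    p,q=e1+t[0]*d1,e2+t[1]*d2
    return (p+q)/2,np.linalg.norm(p-q)
def crop(img,u0,v0,u1,v1,k,name):
    cv2.imwrite(name,cv2.resize(img[v0:v1,u0:u1],None,fx=k,fy=k,interpolation=cv2.INTER_CUBIC))
E
python3 - <<'E'
from h import *
s=cv2.imread('pics/scene0.png');t=cv2.imread('pics/top0.png')
crop(t,325,165,455,250,6,'pics/t_jig.png'); crop(t,220,190,330,260,7,'pics/t_rack.png')
crop(s,220,130,345,230,6,'pics/s_jig.png'); crop(s,340,190,440,305,5,'pics/s_rack.png')
print(proj('top',[0,0,0]),proj('scene',[0,0,0]),proj('scene',status.get_obs()['tool_pos']),proj('top',status.get_obs()['tool_pos']))
E
```

```text
[325.94249656 376.42120908] [456.48750334 144.66306251] [658.57601951 228.79131108] [103.63305242 326.9494161 ]
```

View pics/t_jig.png

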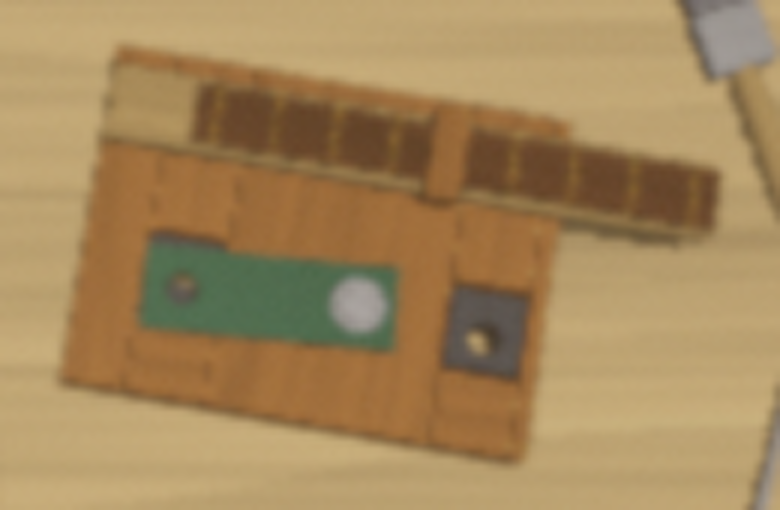

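View pics/t_rack.png

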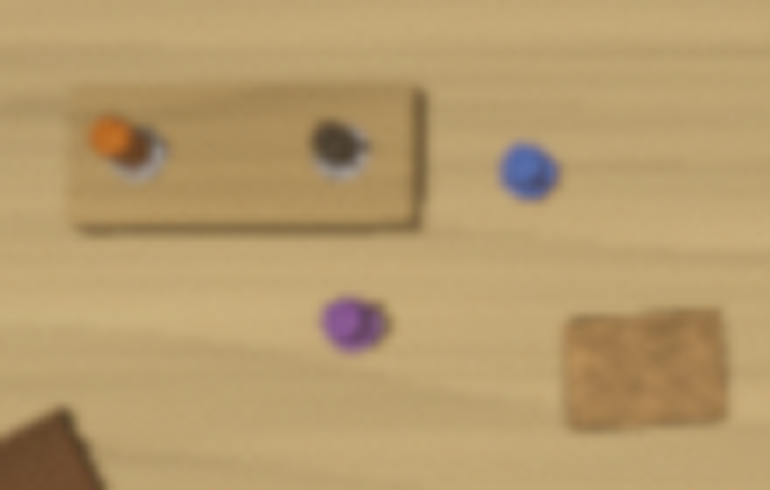

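View pics/s_jig.png

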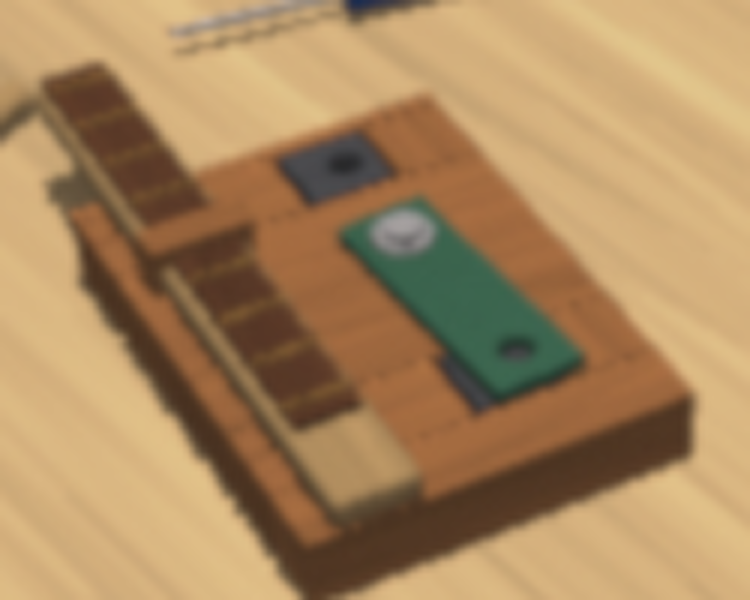

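View pics/s_rack.png

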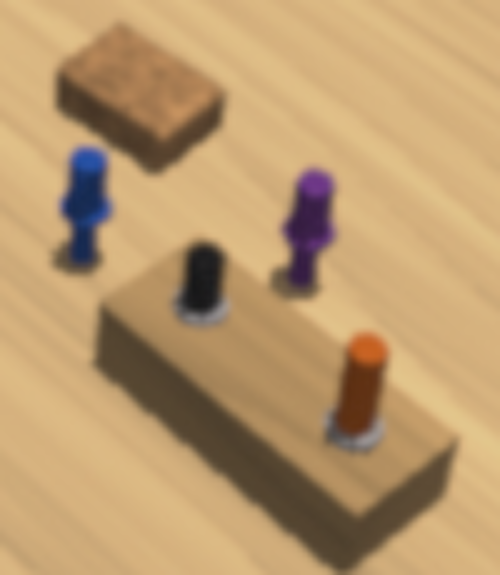

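```bash
python3 - <<'E'
from h import *
s=cv2.imread('pics/scene0.png');t=cv2.imread('pics/top0.png')
# jig top corners (z=.042): top crop /6 + (325,165)
T=lambda a:[(325+(x)/6-.4,165+y/6-.4) for x,y in a]
S=lambda a:[(220+(x)/6-.4,130+y/6-.4) for x,y in a]
print('jig corners top'); 
for c in T([(120,48),(62,382),(522,460),(572,123)]): print(onz('top',*c,.042).round(4))
print('jig corners scene')
for c in S([(308,548),(692,398),(428,95),(68,205)]): print(onz('scene',*c,.042).round(4))
print('plate top z=.05 top/scene: pivot, hole')
for c in T([(358,304),(183,286)]): print(onz('top',*c,.05).round(4))
for c in S([(404,230),(516,347)]): print(onz('scene',*c,.05).round(4))
# colour blobs
def blob(im,lo,hi,box):
    h=cv2.cvtColor(im,cv2.COLOR_BGR2HSV);m=cv2.inRange(h,lo,hi);mm=np.zeros_like(m);u0,v0,u1,v1=box;mm[v0:v1,u0:u1]=m[v0:v1,u0:u1]
    n,l,st,ce=cv2.connectedComponentsWithStats(mm); i=1+st[1:,4].argmax(); return ce[i],st[i]
for nm,im,box in(('t',t,(340,190,400,230)),('s',s,(270,155,325,200))):
    print(nm,blob(im,(60,60,40),(95,255,255),box))
E
```

```text
jig corners top
[ 0.6803 -0.0672  0.042 ]
[ 0.4853 -0.032   0.042 ]
[ 0.4408 -0.2908  0.042 ]
[ 0.6347 -0.3278  0.042 ]
jig corners scene
[ 0.6856 -0.0685  0.042 ]
[ 0.4936 -0.0337  0.042 ]
[ 0.4448 -0.2968  0.042 ]
[ 0.6362 -0.3398  0.042 ]
plate top z=.05 top/scene: pivot, hole
[ 0.5285 -0.2     0.05  ]
[ 0.5391 -0.101   0.05  ]
[ 0.5266 -0.2086  0.05  ]
[ 0.5388 -0.1064  0.05  ]
t (array([361.6, 217.6]), array([360, 217,   4,   2,   5], dtype=int32))
s (array([298.36734694, 181.69387755]), array([278, 167,  38,  29, 441], dtype=int32))
```

```bash
python3 - <<'E'
from h import *
for n in ('top','scene'):
    im=cv2.imread(f'pics/{n}0.png')
    cv2.imwrite(f'pics/{n}_big.png',cv2.resize(im,(800,500),interpolation=cv2.INTER_CUBIC))
t=cv2.imread('pics/top0.png').astype(float)
# far bench edge: transition dark floor->bench per column
pts=[]
g=cv2.GaussianBlur(t,(3,3),0)[:,:,1]
for u in list(range(110,255,12))+list(range(380,450,10)):
    col=g[95:118,u]; d=np.diff(col); k=d.argmax()
    k0=d[max(k-1,0):k+2]; off=(k0[2]-k0[0])/(2*(2*k0[1]-k0[0]-k0[2])+1e-9) if len(k0)==3 else 0
    pts.append((u,95.5+k+off))
p=np.array(pts);c=np.polyfit(p[:,0],p[:,1],2);print(c,(p[:,1]-np.polyval(np.polyfit(p[:,0],p[:,1],1),p[:,0])).round(2))
s=cv2.imread('pics/scene0.png').astype(float)
E
```

```text
[-7.34807041e-06 -6.51379130e-04  1.07274762e+02] [-0.23 -0.15 -0.01 -0.02  0.08  0.16  0.22  0.15  0.05 -0.08 -0.04 -0.07
 -0.13  0.13  0.19  0.21  0.05 -0.05 -0.05 -0.41]
```

View pics/top_big.png

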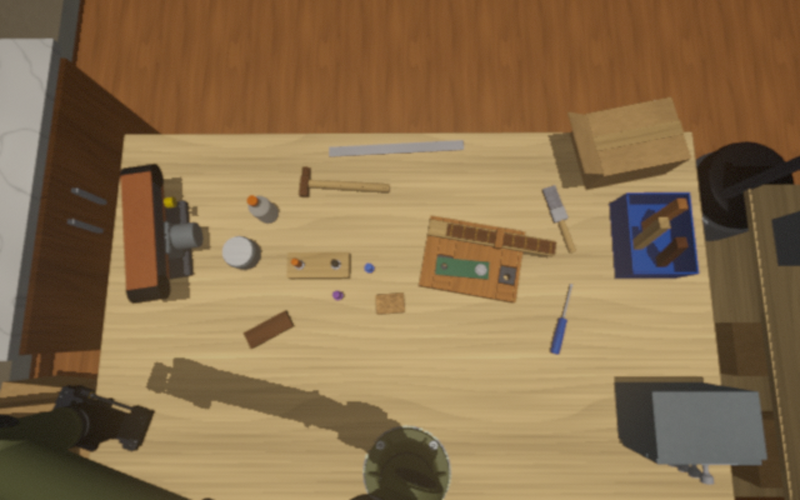

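View pics/scene_big.png

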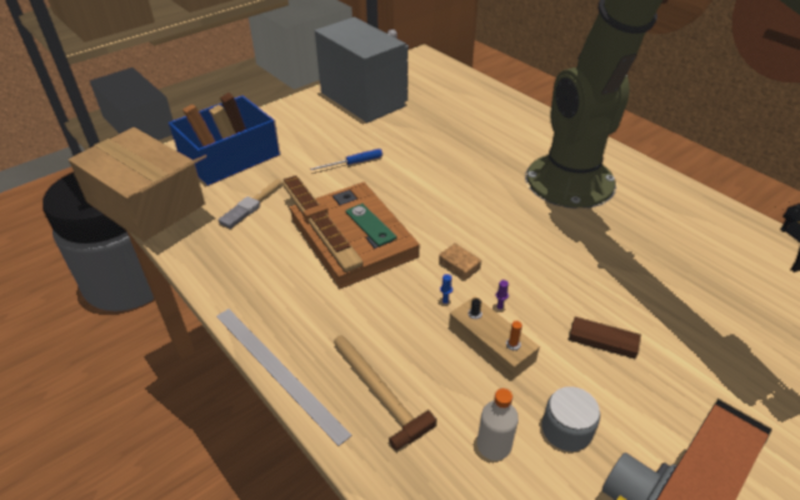

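```bash
python3 - <<'E'
from h import *
from scipy.optimize import least_squares
s=cv2.imread('pics/scene0.png');t=cv2.imread('pics/top0.png')
T=lambda a:[(325+(x)/6-.4,165+y/6-.4) for x,y in a]
S=lambda a:[(220+(x)/6-.4,130+y/6-.4) for x,y in a]
# corners order: (+x,+y),(-x,+y),(-x,-y),(+x,-y) in jig frame
J=np.array([[100,110],[-100,110],[-100,-158],[100,-158]])/1000
t4=np.array([onz('top',*c,.042)[:2] for c in T([(120,48),(62,382),(522,460),(572,123)])])
s4=np.array([onz('scene',*c,.042)[:2] for c in S([(308,548),(692,398),(428,95),(68,205)])])
def fit(P):
    f=lambda q:((np.array([[np.cos(q[2]),-np.sin(q[2])],[np.sin(q[2]),np.cos(q[2])]])@J.T).T+q[:2]-P).ravel()
    r=least_squares(f,[.56,-.17,-.17]);return r.x,(r.fun*1000).round(1)
poses={}
for n,P in (('top',t4),('scene',s4)):
    q,res=fit(P);poses[n]=q;print(n,q[:2].round(4),np.degrees(q[2]).round(2),res)
    c,si=np.cos(q[2]),np.sin(q[2]);M=np.array([[c,-si],[si,c]])
    print(' bed_hole',(M@[-.03,.05]+q[:2]).round(4),'pivot',(M@[-.03,-.05]+q[:2]).round(4))
    im={'top':t,'scene':s}[n]
    # rectified view, 4 px/mm?  region jig x -70..40, y -140..90; z=.042
    for z in(.042,):
        k=3; xs=np.arange(110*k)/k; ys=np.arange(240*k)/k
        p,f,Rm=cam(n)
        X,Y=np.meshgrid(40-xs,90-ys,indexing='ij')
        W=np.einsum('ij,jab->iab',M,np.stack([X,Y])/1000)+q[:2,None,None]
        P3=np.stack([W[0]-p['eye'][0],W[1]-p['eye'][1],np.full_like(X,z-p['eye'][2])])
        C=np.einsum('ji,jab->iab',Rm,P3)
        mu=(p['cx']+f*C[0]/C[2]).astype(np.float32);mv=(p['cy']+f*C[1]/C[2]).astype(np.float32)
        o=cv2.remap(im,mu,mv,cv2.INTER_CUBIC)
        for y in range(-130,90,10): cv2.line(o,((90-y)*k,0),((90-y)*k,4 if y%50 else 12),(255,255,255),1)
        for x in range(-70,40,10): cv2.line(o,(0,(40-x)*k),(4 if x%30 else 12,(40-x)*k),(255,255,255),1)
        cv2.imwrite(f'pics/rect_{n}.png',o)
np.save('jig.npy',poses['top'])
E
```

```text
top [ 0.5645 -0.1558] -10.08 [ 1.9  2.1 -0.   2.  -2.5 -3.1  0.6 -1.1]
 bed_hole [ 0.5437 -0.1014] pivot [ 0.5262 -0.1998]
scene [ 0.5695 -0.1611] -10.79 [ 2.8 -3.3 -1.7 -0.6 -3.1 -0.8  2.   4.7]
 bed_hole [ 0.5494 -0.1064] pivot [ 0.5307 -0.2046]
```

View pics/rect_top.png

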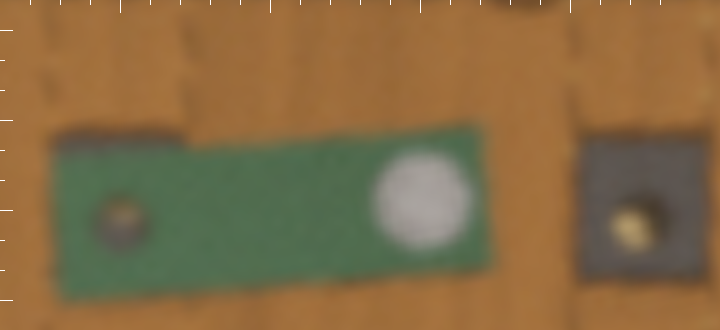

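View pics/rect_scene.png

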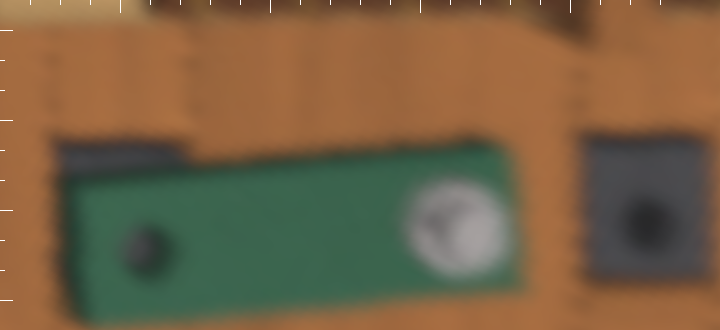

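```bash
python3 - <<'E'
from h import *
s=cv2.imread('pics/scene0.png');t=cv2.imread('pics/top0.png')
T=lambda x,y:(220+x/7-.43,190+y/7-.43)
S=lambda x,y:(340+x/5-.4,190+y/5-.4)
print('drift top  T',onz('top',*T(112,136),.106).round(4),'S',onz('scene',*S(367,348),.106).round(4),two(S(367,348),T(112,136)))
print('collar T',onz('top',*T(139,154),.0505).round(4),'S',onz('scene',*S(355,430),.0485).round(4))
print('bolt top T',onz('top',*T(330,138),.084).round(4),'S',onz('scene',*S(205,250),.084).round(4))
print('flange T',onz('top',*T(341,153),.05).round(4),'S',onz('scene',*S(202,306),.048).round(4))
print('rack corners T',[onz('top',*T(*c),.046)[:2].round(4) for c in((75,85),(75,222),(412,228),(415,92))])
print('rack corners S',[onz('scene',*S(*c),.046)[:2].round(4) for c in((100,306),(358,516),(455,440),(200,242))])
print('blue T',onz('top',*T(527,172),.07).round(4),'purple',onz('top',*T(348,322),.07).round(4))
E
```

```text
drift top  T [0.5432 0.2944 0.106 ] S [0.5457 0.2915 0.106 ] (array([0.54437293, 0.29290659, 0.10604563]), np.float64(0.0037937580445731663))
collar T [0.5424 0.2946 0.0505] S [0.5452 0.2932 0.0485]
bolt top T [0.5452 0.1958 0.084 ] S [0.5433 0.1887 0.084 ]
flange T [0.5427 0.1958 0.05  ] S [0.545  0.1924 0.048 ]
rack corners T [array([0.5775, 0.3287]), array([0.5096, 0.3258]), array([0.5063, 0.1608]), array([0.5735, 0.1606])]
rack corners S [array([0.5819, 0.1591]), array([0.5791, 0.3266]), array([0.5123, 0.326 ]), array([0.5142, 0.1603])]
blue T [0.5305 0.1029 0.07  ] purple [0.4588 0.1873 0.07  ]
```

>>> step_arm([
  {"x": 0.03,"y": -0.028,"z": -0.003,"az": -7,"claw": 60},
  {"x": 0.06,"y": -0.056,"z": -0.006,"az": -14,"claw": 60},
  {"x": 0.09,"y": -0.084,"z": -0.009,"az": -21,"claw": 60},
  {"x": 0.12,"y": -0.112,"z": -0.012,"az": -28,"claw": 60},
  {"x": 0.15,"y": -0.14,"z": -0.015,"az": -35,"claw": 60},
  {"x": 0.18,"y": -0.168,"z": -0.018,"az": -42,"claw": 60},
  {"x": 0.21,"y": -0.196,"z": -0.021,"az": -49,"claw": 60},
  {"x": 0.24,"y": -0.224,"z": -0.024,"az": -56,"claw": 60},
  {"x": 0.27,"y": -0.252,"z": -0.027,"az": -63,"claw": 60},
  {"x": 0.3,"y": -0.28,"z": -0.03,"az": -70,"claw": 60},
  {"x": 0.33,"y": -0.308,"z": -0.03,"az": -77,"claw": 60},
  {"x": 0.351,"y": -0.327,"z": -0.03,"az": -83,"claw": 60},
], squeeze=30)

```text
invalid input
```

>>> step_arm([
  {"ax": 0,"ay": 0,"az": -7,"x": 0.03,"y": -0.028,"z": -0.003,"claw": 60},
  {"ax": 0,"ay": 0,"az": -14,"x": 0.06,"y": -0.056,"z": -0.006,"claw": 60},
  {"ax": 0,"ay": 0,"az": -21,"x": 0.09,"y": -0.084,"z": -0.009,"claw": 60},
  {"ax": 0,"ay": 0,"az": -28,"x": 0.12,"y": -0.112,"z": -0.012,"claw": 60},
  {"ax": 0,"ay": 0,"az": -35,"x": 0.15,"y": -0.14,"z": -0.015,"claw": 60},
  {"ax": 0,"ay": 0,"az": -42,"x": 0.18,"y": -0.168,"z": -0.018,"claw": 60},
  {"ax": 0,"ay": 0,"az": -49,"x": 0.21,"y": -0.196,"z": -0.021,"claw": 60},
  {"ax": 0,"ay": 0,"az": -56,"x": 0.24,"y": -0.224,"z": -0.024,"claw": 60},
  {"ax": 0,"ay": 0,"az": -63,"x": 0.27,"y": -0.252,"z": -0.027,"claw": 60},
  {"ax": 0,"ay": 0,"az": -70,"x": 0.3,"y": -0.28,"z": -0.03,"claw": 60},
  {"ax": 0,"ay": 0,"az": -77,"x": 0.33,"y": -0.308,"z": -0.03,"claw": 60},
  {"ax": 0,"ay": 0,"az": -83,"x": 0.351,"y": -0.327,"z": -0.03,"claw": 60},
], squeeze=30)

```text
time_s: 1.3
tool_pos: [0.5462, 0.2902, 0.2001]
tool_rot: [180.0, 0.1, 79.3]
force: [0.5, -0.3, -0.0]
grip_width: 0.0519
```

```bash
python3 - <<'E'
from h import *
a=vision.read_camera('scene')[:,:,::-1];b=vision.read_camera('top')[:,:,::-1]
crop(a,340,130,500,310,3,'pics/s1.png');crop(b,180,150,320,250,5,'pics/t1.png')
o=status.get_obs();print(o['tool_pos'],o['tool_rot'])
for n in('scene','top'):print(n,proj(n,[.544,.2935,.106]),proj(n,o['tool_pos']+[0,0,-.008]))
E
```

```text
[0.54777154 0.28790005 0.2001696 ] [1.79869800e+02 1.73402606e-01 7.91239585e+01]
scene [414.16310512 259.33937749] [416.09869581 232.37141669]
top [235.85338279 208.75006641] [230.88344915 203.40760942]
```

View pics/s1.png

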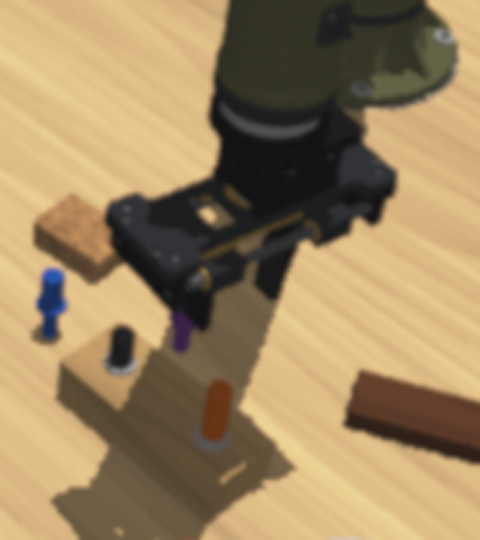

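View pics/t1.png

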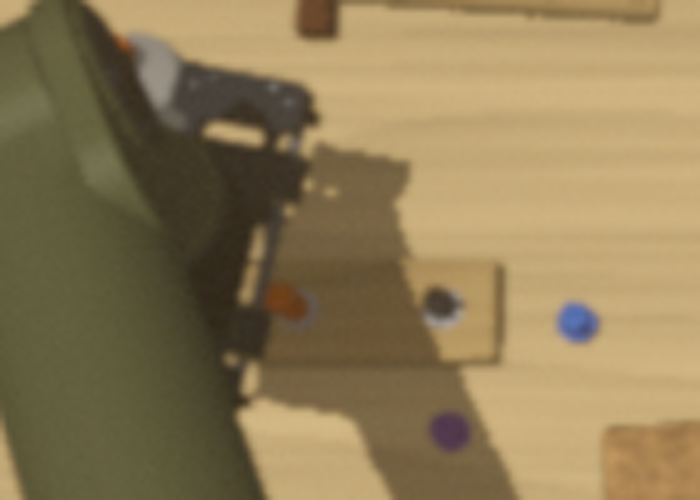

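>>> step_arm([
  {"ax": 0,"ay": 0,"az": 0,"x": 0,"y": 0,"z": 0,"claw": 60},
  {"ax": 0,"ay": 0,"az": 0,"x": 0,"y": 0,"z": 0,"claw": 60},
])

```text
time_s: 1.6
tool_pos: [0.543, 0.2951, 0.2002]
tool_rot: [-179.9, -0.0, 79.9]
force: [-0.1, -0.6, -0.1]
grip_width: 0.0524
```

>>> step_arm([
  {"ax": 0,"ay": 0,"az": 0,"x": 0,"y": 0,"z": -0.03,"claw": 60},
  {"ax": 0,"ay": 0,"az": 0,"x": 0,"y": 0,"z": -0.06,"claw": 60},
  {"ax": 0,"ay": 0,"az": 0,"x": 0,"y": 0,"z": -0.09,"claw": 60},
  {"ax": 0,"ay": 0,"az": 0,"x": 0,"y": 0,"z": -0.115,"claw": 60},
  {"ax": 0,"ay": 0,"az": 0,"x": 0,"y": 0,"z": -0.127,"claw": 60},
  {"ax": 0,"ay": 0,"az": 0,"x": 0,"y": 0,"z": -0.127,"claw": 60},
  {"ax": 0,"ay": 0,"az": 0,"x": 0,"y": 0,"z": -0.127,"claw": 60},
])

```text
time_s: 2.3
tool_pos: [0.5445, 0.2946, 0.0746]
tool_rot: [179.9, -0.1, 79.8]
force: [1.0, 0.4, 0.1]
grip_width: 0.0521
```

```bash
python3 - <<'E'
from h import *
o=status.get_obs();print(o['tool_pos'],o['force'])
a=vision.read_camera('scene')[:,:,::-1]
crop(a,360,190,470,310,5,'pics/s2.png')
E
```

```text
[0.54445133 0.29460818 0.07459711] [1.00221339 0.43379742 0.12680264]
```

View pics/s2.png

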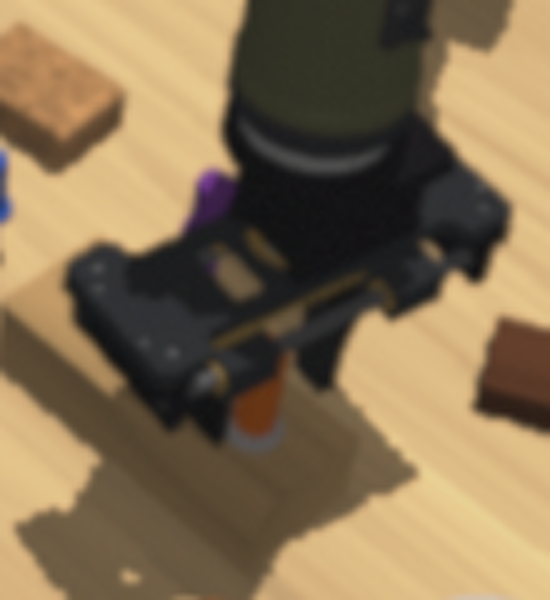

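>>> step_arm([
  {"ax": 0,"ay": 0,"az": 0,"x": 0,"y": 0,"z": 0,"claw": 10},
  {"ax": 0,"ay": 0,"az": 0,"x": 0,"y": 0,"z": 0,"claw": 10},
  {"ax": 0,"ay": 0,"az": 0,"x": 0,"y": 0,"z": 0,"claw": 10},
  {"ax": 0,"ay": 0,"az": 0,"x": 0,"y": 0,"z": 0,"claw": 10},
  {"ax": 0,"ay": 0,"az": 0,"x": 0,"y": 0,"z": 0,"claw": 10},
  {"ax": 0,"ay": 0,"az": 0,"x": 0,"y": 0,"z": 0,"claw": 10},
], squeeze=40)

```text
time_s: 2.95
tool_pos: [0.5445, 0.2936, 0.0737]
tool_rot: [180.0, -0.0, 79.7]
force: [-0.3, -0.7, -0.3]
grip_width: 0.019
```

>>> step_arm([
  {"ax": 0,"ay": 0,"az": 0,"x": 0,"y": 0,"z": 0.02,"claw": 10},
  {"ax": 0,"ay": 0,"az": 0,"x": 0,"y": 0,"z": 0.055,"claw": 10},
  {"ax": 0,"ay": 0,"az": 0,"x": 0,"y": 0,"z": 0.085,"claw": 10},
  {"ax": 0,"ay": 0,"az": 0,"x": 0,"y": -0.035,"z": 0.095,"claw": 10},
  {"ax": 0,"ay": 0,"az": 0,"x": 0,"y": -0.08,"z": 0.095,"claw": 10},
  {"ax": 0,"ay": 0,"az": 0,"x": 0,"y": -0.125,"z": 0.095,"claw": 10},
  {"ax": 0,"ay": 0,"az": 0,"x": 0,"y": -0.17,"z": 0.095,"claw": 10},
  {"ax": 0,"ay": 0,"az": 0,"x": 0,"y": -0.215,"z": 0.095,"claw": 10},
  {"ax": 0,"ay": 0,"az": 0,"x": 0,"y": -0.26,"z": 0.095,"claw": 10},
  {"ax": 0,"ay": 0,"az": 0,"x": 0,"y": -0.305,"z": 0.095,"claw": 10},
  {"ax": 0,"ay": 0,"az": 0,"x": 0,"y": -0.35,"z": 0.095,"claw": 10},
  {"ax": 0,"ay": 0,"az": 0,"x": 0,"y": -0.38,"z": 0.095,"claw": 10},
])

```text
time_s: 4.15
tool_pos: [0.5432, -0.0905, 0.1685]
tool_rot: [-180.0, 0.1, 79.5]
force: [-0.8, 0.7, -1.8]
grip_width: 0.0192
```

>>> step_arm([
  {"ax": 0,"ay": 0,"az": 0,"x": 0,"y": -0.013,"z": -0.01,"claw": 10},
  {"ax": 0,"ay": 0,"az": 0,"x": 0,"y": -0.018,"z": -0.02,"claw": 10},
  {"ax": 0,"ay": 0,"az": 0,"x": 0,"y": -0.018,"z": -0.025,"claw": 10},
  {"ax": 0,"ay": 0,"az": 0,"x": 0,"y": -0.018,"z": -0.025,"claw": 10},
  {"ax": 0,"ay": 0,"az": 0,"x": 0,"y": -0.018,"z": -0.025,"claw": 10},
  {"ax": 0,"ay": 0,"az": 0,"x": 0,"y": -0.018,"z": -0.025,"claw": 10},
])

```text
time_s: 4.75
tool_pos: [0.5447, -0.1032, 0.1439]
tool_rot: [180.0, -0.0, 79.8]
force: [0.5, 0.4, -1.7]
grip_width: 0.0188
```

```bash
python3 - <<'E'
from h import *
a=vision.read_camera('scene')[:,:,::-1];b=vision.read_camera('top')[:,:,::-1]
cv2.imwrite('pics/scene3.png',a);cv2.imwrite('pics/top3.png',b)
crop(a,250,110,350,210,6,'pics/s3.png');crop(b,310,140,440,240,6,'pics/t3.png')
o=status.get_obs();print(o['tool_pos'],o['tool_rot'],o['force'])
E
```

```text
[ 0.54462258 -0.10363946  0.14397159] [ 1.79957816e+02 -1.48138389e-02  7.97803885e+01] [ 0.80885722 -0.16364485 -1.49827611]
```

View pics/s3.png

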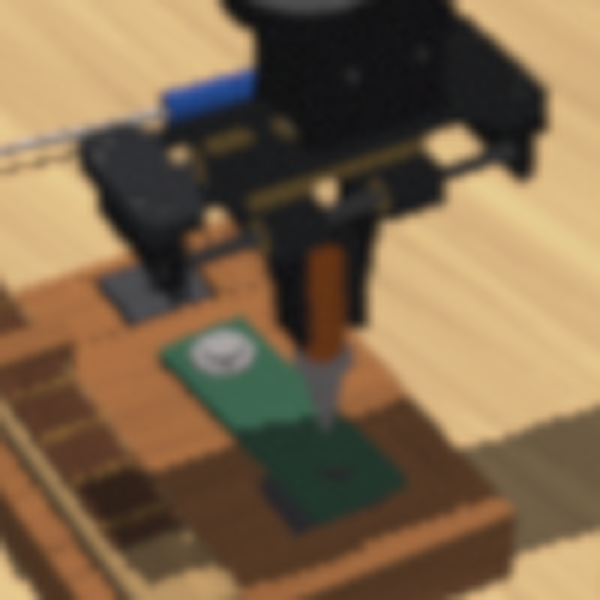

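View pics/t3.png

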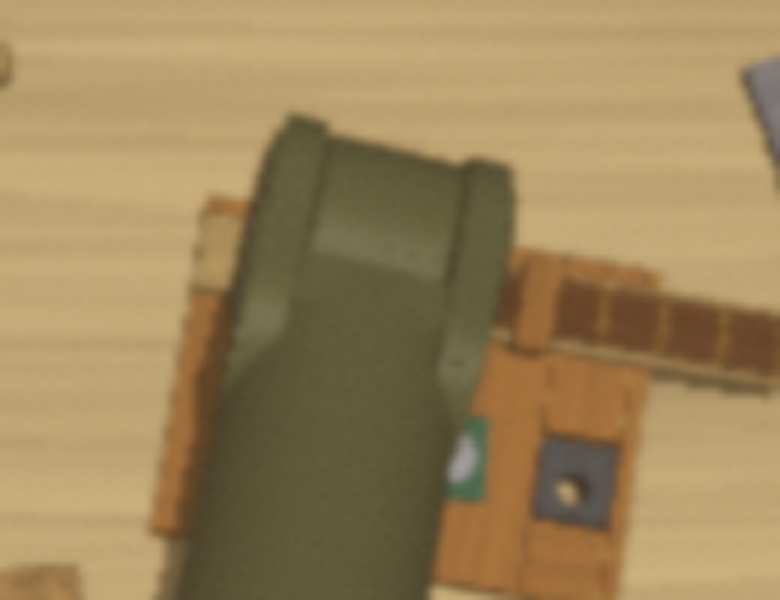

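```bash
python3 - <<'E'
from h import *
p=np.array([.5446,-.1036,.1440])
S=lambda x,y:(250+x/6-.4,110+y/6-.4)
for nm,dz,uv in(('tip',-.0677,(326,428)),('collar mid',-.0252,(325,354)),):
    q=S(*uv);X=p+[0,0,dz];print(nm,np.round(q,2),proj('scene',X).round(2),'pix->world at z',onz('scene',*q,X[2])-X)
h=S(336,471);print('hole now',onz('scene',*h,.05))
E
```

```text
tip [303.93 180.93] [304.34 181.63] pix->world at z [-9.80455288e-04 -3.03737225e-03  4.16333634e-17]
collar mid [303.77 168.6 ] [303.93 169.59] pix->world at z [-2.29312813e-03 -3.57538158e-03  2.77555756e-17]
hole now [ 0.54054743 -0.10418577  0.05      ]
```

```bash
python3 - <<'E'
from h import *
for n,(u0,v0,u1,v1),bias in(('top',(345,200,370,225),(-.0017,.0009)),('scene',(296,178,316,198),(-.0015,-.0033))):
    im=cv2.imread(f'pics/{n}0.png')[v0:v1,u0:u1]; k=8
    im=cv2.resize(im,None,fx=k,fy=k,interpolation=cv2.INTER_CUBIC).astype(float)
    gr=im[:,:,1]-im[:,:,2]  # green minus red: high on plate
    hi=np.percentile(gr,90);
    m=(gr<hi*0.5).astype(np.uint8)
    c,hier=cv2.findContours(m,cv2.RETR_CCOMP,cv2.CHAIN_APPROX_NONE)
    for q in c:
        if 200<cv2.contourArea(q)<4000:
            (x,y),ax,an=cv2.fitEllipse(q); u,v=u0+(x+.5)/k-.5,v0+(y+.5)/k-.5
            X=onz(n,u,v,.05); print(n,round(u,2),round(v,2),np.array(ax)/k,X.round(4),(X[:2]-bias).round(4))
E
```

```text
top 354.89 212.54 [5.5187583  5.58334017] [ 0.5381 -0.1003  0.05  ] [ 0.5398 -0.1012]
scene 305.59 188.11 [2.98760033 4.8535099 ] [ 0.5406 -0.1042  0.05  ] [ 0.5421 -0.1009]
scene 311.89 181.08 [ 7.72244406 13.29971123] [ 0.5082 -0.1161  0.05  ] [ 0.5097 -0.1128]
```

>>> step_arm([
  {"ax": 0,"ay": 0,"az": 0,"x": 0.0025,"y": 0.0015,"z": -0.008,"claw": 10},
  {"ax": 0,"ay": 0,"az": 0,"x": 0.0025,"y": 0.0015,"z": -0.016,"claw": 10},
  {"ax": 0,"ay": 0,"az": 0,"x": 0.0025,"y": 0.0015,"z": -0.023,"claw": 10},
  {"ax": 0,"ay": 0,"az": 0,"x": 0.0025,"y": 0.0015,"z": -0.023,"claw": 10},
  {"ax": 0,"ay": 0,"az": 0,"x": 0.0025,"y": 0.0015,"z": -0.023,"claw": 10},
  {"ax": 0,"ay": 0,"az": 0,"x": 0.0025,"y": 0.0015,"z": -0.023,"claw": 10},
])

```text
time_s: 5.45
tool_pos: [0.5469, -0.103, 0.1207]
tool_rot: [180.0, 0.0, 79.7]
force: [-0.2, -0.8, -1.6]
grip_width: 0.0192
```

```bash
python3 - <<'E'
from h import *
a=vision.read_camera('scene')[:,:,::-1]
crop(a,270,150,330,210,10,'pics/s4.png')
o=status.get_obs();print(o['tool_pos'],o['tool_rot'],o['force'])
E
```

```text
[ 0.54699234 -0.10302554  0.12089784] [ 1.79959936e+02 -4.10505774e-04  7.96988766e+01] [ 0.83320028 -0.448834   -1.13134627]
```

View pics/s4.png

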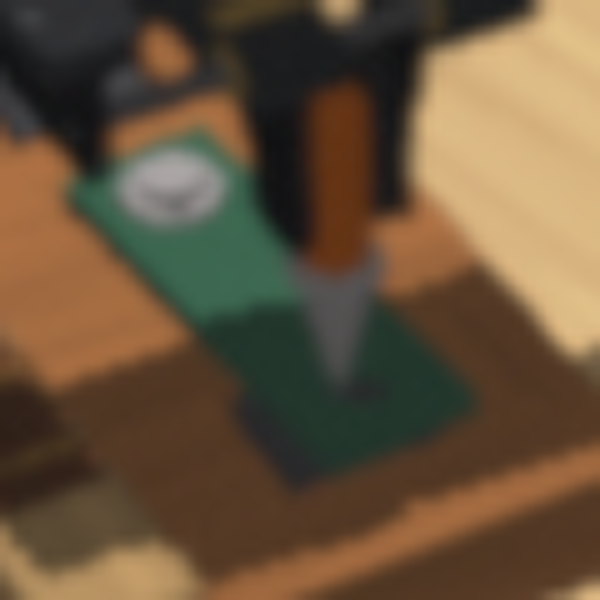

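>>> step_arm([
  {"ax": 0,"ay": 0,"az": 0,"x": 0,"y": 0,"z": -0.002,"claw": 10},
  {"ax": 0,"ay": 0,"az": 0,"x": 0,"y": 0,"z": -0.003,"claw": 10},
  {"ax": 0,"ay": 0,"az": 0,"x": 0,"y": 0,"z": -0.004,"claw": 10},
  {"ax": 0,"ay": 0,"az": 0,"x": 0,"y": 0,"z": -0.005,"claw": 10},
  {"ax": 0,"ay": 0,"az": 0,"x": 0,"y": 0,"z": -0.005,"claw": 10},
])

```text
time_s: 6.0
tool_pos: [0.5466, -0.1028, 0.1154]
tool_rot: [-180.0, 0.0, 79.7]
force: [-0.4, -0.0, -2.5]
grip_width: 0.0191
```

>>> step_arm([
  {"ax": 0,"ay": 0,"az": 0,"x": 0,"y": 0,"z": -0.001,"claw": 10},
  {"ax": 0,"ay": 0,"az": 0,"x": 0,"y": 0,"z": -0.002,"claw": 10},
  {"ax": 0,"ay": 0,"az": 0,"x": 0,"y": 0,"z": -0.003,"claw": 10},
  {"ax": 0,"ay": 0,"az": 0,"x": 0,"y": 0,"z": -0.003,"claw": 10},
])

```text
time_s: 6.4
tool_pos: [0.5463, -0.1028, 0.1123]
tool_rot: [-179.9, 0.0, 79.7]
force: [-1.1, -0.4, -1.5]
grip_width: 0.0195
```

>>> step_arm([
  {"ax": 0,"ay": 0,"az": 0,"x": 0,"y": 0,"z": -0.001,"claw": 10},
  {"ax": 0,"ay": 0,"az": 0,"x": 0,"y": 0,"z": -0.002,"claw": 10},
  {"ax": 0,"ay": 0,"az": 0,"x": 0,"y": 0,"z": -0.002,"claw": 10},
])

```text
time_s: 6.7
tool_pos: [0.5462, -0.1029, 0.1103]
tool_rot: [-179.9, 0.0, 79.7]
force: [-2.5, -0.4, 0.2]
grip_width: 0.0192
```

>>> step_arm([
  {"ax": 0,"ay": 0,"az": 0,"x": 0,"y": 0,"z": -0.001,"claw": 10},
  {"ax": 0,"ay": 0,"az": 0,"x": 0,"y": 0,"z": -0.001,"claw": 10},
])

```text
time_s: 6.9
tool_pos: [0.5465, -0.1029, 0.1094]
tool_rot: [-180.0, 0.0, 79.7]
force: [-2.9, -1.0, 1.3]
grip_width: 0.0192
```

>>> step_arm([
  {"ax": 0,"ay": 0,"az": 0,"x": 0,"y": 0,"z": -0.001,"claw": 10},
  {"ax": 0,"ay": 0,"az": 0,"x": 0,"y": 0,"z": -0.001,"claw": 10},
])

```text
time_s: 7.1
tool_pos: [0.5467, -0.1029, 0.1085]
tool_rot: [180.0, 0.0, 79.7]
force: [-2.8, 0.8, -0.3]
grip_width: 0.0193
```

>>> step_arm([
  {"ax": 0,"ay": 0,"az": 0,"x": 0,"y": 0,"z": -0.001,"claw": 10},
  {"ax": 0,"ay": 0,"az": 0,"x": 0,"y": 0,"z": -0.001,"claw": 10},
])

```text
time_s: 7.3
tool_pos: [0.5467, -0.1029, 0.1074]
tool_rot: [180.0, 0.0, 79.7]
force: [-2.2, -0.2, -0.5]
grip_width: 0.0191
```

>>> step_arm([
  {"ax": 0,"ay": 0,"az": 0,"x": 0.0005,"y": 0,"z": -0.001,"claw": 10},
  {"ax": 0,"ay": 0,"az": 0,"x": 0.0005,"y": 0,"z": -0.001,"claw": 10},
])

```text
time_s: 7.5
tool_pos: [0.5472, -0.103, 0.1064]
tool_rot: [180.0, 0.0, 79.7]
force: [-2.2, 0.2, 0.0]
grip_width: 0.0188
```

>>> step_arm([
  {"ax": 0,"ay": 0,"az": 0,"x": 0.0005,"y": -0.0001,"z": 0,"claw": 10},
  {"ax": 0,"ay": 0,"az": 0,"x": 0.001,"y": -0.0002,"z": 0,"claw": 10},
  {"ax": 0,"ay": 0,"az": 0,"x": 0.0015,"y": -0.0003,"z": 0,"claw": 10},
  {"ax": 0,"ay": 0,"az": 0,"x": 0.002,"y": -0.0004,"z": 0,"claw": 10},
  {"ax": 0,"ay": 0,"az": 0,"x": 0.0025,"y": -0.0005,"z": 0,"claw": 10},
  {"ax": 0,"ay": 0,"az": 0,"x": 0.003,"y": -0.0005,"z": 0,"claw": 10},
  {"ax": 0,"ay": 0,"az": 0,"x": 0.003,"y": -0.0005,"z": 0,"claw": 10},
])

```text
time_s: 8.2
tool_pos: [0.5503, -0.1036, 0.1065]
tool_rot: [180.0, 0.0, 79.7]
force: [-3.3, -1.4, -0.6]
grip_width: 0.0189
```

>>> step_arm([
  {"ax": 0,"ay": 0,"az": 0,"x": 0.0005,"y": -0.0001,"z": -0.0005,"claw": 10},
  {"ax": 0,"ay": 0,"az": 0,"x": 0.001,"y": -0.0002,"z": -0.001,"claw": 10},
  {"ax": 0,"ay": 0,"az": 0,"x": 0.0015,"y": -0.0003,"z": -0.002,"claw": 10},
  {"ax": 0,"ay": 0,"az": 0,"x": 0.002,"y": -0.0004,"z": -0.003,"claw": 10},
  {"ax": 0,"ay": 0,"az": 0,"x": 0.0022,"y": -0.0004,"z": -0.004,"claw": 10},
  {"ax": 0,"ay": 0,"az": 0,"x": 0.0022,"y": -0.0004,"z": -0.005,"claw": 10},
])

```text
time_s: 8.8
tool_pos: [0.5525, -0.1038, 0.1015]
tool_rot: [180.0, 0.0, 79.7]
force: [-3.4, -1.4, 1.7]
grip_width: 0.0194
```

>>> step_arm([
  {"ax": 0,"ay": 0,"az": 0,"x": 0,"y": 0,"z": -0.001,"claw": 10},
  {"ax": 0,"ay": 0,"az": 0,"x": 0,"y": 0,"z": -0.002,"claw": 10},
  {"ax": 0,"ay": 0,"az": 0,"x": 0,"y": 0,"z": -0.003,"claw": 10},
  {"ax": 0,"ay": 0,"az": 0,"x": 0,"y": 0,"z": -0.004,"claw": 10},
  {"ax": 0,"ay": 0,"az": 0,"x": 0,"y": 0,"z": -0.004,"claw": 10},
])

```text
time_s: 9.3
tool_pos: [0.5523, -0.1039, 0.0973]
tool_rot: [-180.0, 0.0, 79.7]
force: [-3.2, -1.0, 0.0]
grip_width: 0.019
```

>>> step_arm([
  {"ax": 0,"ay": 0,"az": 0,"x": 0,"y": 0,"z": -0.001,"claw": 10},
  {"ax": 0,"ay": 0,"az": 0,"x": 0,"y": 0,"z": -0.002,"claw": 10},
  {"ax": 0,"ay": 0,"az": 0,"x": 0,"y": 0,"z": -0.002,"claw": 10},
])

```text
time_s: 9.6
tool_pos: [0.5524, -0.1039, 0.0954]
tool_rot: [180.0, 0.0, 79.7]
force: [-3.2, -2.2, 1.0]
grip_width: 0.0192
```

>>> step_arm([
  {"ax": 0,"ay": 0,"az": 0,"x": 0,"y": -0.0005,"z": -0.0005,"claw": 10},
  {"ax": 0,"ay": 0,"az": 0,"x": 0,"y": -0.0005,"z": -0.001,"claw": 10},
  {"ax": 0,"ay": 0,"az": 0,"x": 0,"y": -0.0005,"z": -0.0015,"claw": 10},
  {"ax": 0,"ay": 0,"az": 0,"x": 0,"y": -0.0005,"z": -0.0015,"claw": 10},
])

```text
time_s: 10.0
tool_pos: [0.5524, -0.1042, 0.094]
tool_rot: [180.0, -0.0, 79.7]
force: [-3.1, -0.4, 1.8]
grip_width: 0.0191
```

>>> step_arm([
  {"ax": 0,"ay": 0,"az": 0,"x": 0,"y": 0,"z": -0.001,"claw": 10},
  {"ax": 0,"ay": 0,"az": 0,"x": 0,"y": 0,"z": -0.001,"claw": 10},
])

```text
time_s: 10.2
tool_pos: [0.5524, -0.1043, 0.0929]
tool_rot: [180.0, 0.0, 79.7]
force: [-2.5, -1.3, 0.3]
grip_width: 0.0192
```

>>> step_arm([
  {"ax": 0,"ay": 0,"az": 0,"x": 0,"y": -0.0003,"z": -0.001,"claw": 10},
  {"ax": 0,"ay": 0,"az": 0,"x": 0,"y": -0.0003,"z": -0.001,"claw": 10},
])

```text
time_s: 10.4
tool_pos: [0.5524, -0.1045, 0.0919]
tool_rot: [180.0, 0.0, 79.7]
force: [-2.2, -1.1, -0.5]
grip_width: 0.019
```

>>> step_arm([
  {"ax": 0,"ay": 0,"az": 0,"x": 0,"y": 0,"z": -0.001,"claw": 10},
  {"ax": 0,"ay": 0,"az": 0,"x": 0,"y": 0,"z": -0.001,"claw": 10},
])

```text
time_s: 10.6
tool_pos: [0.5523, -0.1046, 0.0907]
tool_rot: [-180.0, 0.0, 79.7]
force: [-2.5, -1.9, 0.0]
grip_width: 0.0193
```

>>> step_arm([
  {"ax": 0,"ay": 0,"az": 0,"x": 0,"y": 0,"z": -0.001,"claw": 10},
  {"ax": 0,"ay": 0,"az": 0,"x": 0,"y": 0,"z": -0.001,"claw": 10},
])

```text
time_s: 10.8
tool_pos: [0.5522, -0.1046, 0.0897]
tool_rot: [-180.0, 0.0, 79.7]
force: [-2.3, -1.9, -0.9]
grip_width: 0.0191
```

>>> step_arm([
  {"ax": 0,"ay": 0,"az": 0,"x": 0,"y": -0.0004,"z": -0.001,"claw": 10},
  {"ax": 0,"ay": 0,"az": 0,"x": 0,"y": -0.0004,"z": -0.001,"claw": 10},
])

```text
time_s: 11.0
tool_pos: [0.5523, -0.1048, 0.0889]
tool_rot: [-180.0, -0.0, 79.7]
force: [-2.7, -0.2, -0.9]
grip_width: 0.0191
```

>>> step_arm([
  {"ax": 0,"ay": 0,"az": 0,"x": 0,"y": 0,"z": -0.001,"claw": 10},
  {"ax": 0,"ay": 0,"az": 0,"x": 0,"y": 0,"z": -0.001,"claw": 10},
])

```text
time_s: 11.2
tool_pos: [0.5524, -0.1049, 0.0879]
tool_rot: [-180.0, 0.0, 79.7]
force: [-2.6, -1.0, 0.6]
grip_width: 0.0193
```

>>> step_arm([
  {"ax": 0,"ay": 0,"az": 0,"x": 0,"y": 0,"z": -0.001,"claw": 10},
  {"ax": 0,"ay": 0,"az": 0,"x": 0,"y": 0,"z": -0.001,"claw": 10},
])

```text
time_s: 11.4
tool_pos: [0.5525, -0.1049, 0.087]
tool_rot: [180.0, 0.0, 79.7]
force: [-2.3, -0.4, -1.0]
grip_width: 0.0191
```

>>> step_arm([
  {"ax": 0,"ay": 0,"az": 0,"x": 0,"y": 0,"z": -0.001,"claw": 10},
  {"ax": 0,"ay": 0,"az": 0,"x": 0,"y": 0,"z": -0.001,"claw": 10},
])

```text
time_s: 11.6
tool_pos: [0.5525, -0.105, 0.086]
tool_rot: [180.0, 0.0, 79.7]
force: [-2.0, -0.7, -0.3]
grip_width: 0.0192
```

>>> step_arm([
  {"ax": 0,"ay": 0,"az": 0,"x": 0,"y": 0,"z": -0.001,"claw": 10},
  {"ax": 0,"ay": 0,"az": 0,"x": 0,"y": 0,"z": -0.001,"claw": 10},
])

```text
time_s: 11.8
tool_pos: [0.5525, -0.105, 0.085]
tool_rot: [180.0, 0.0, 79.7]
force: [-2.5, -0.4, -0.2]
grip_width: 0.019
```

>>> step_arm([
  {"ax": 0,"ay": 0,"az": 0,"x": 0,"y": 0,"z": -0.001,"claw": 10},
  {"ax": 0,"ay": 0,"az": 0,"x": 0,"y": 0,"z": -0.001,"claw": 10},
])

```text
time_s: 12.0
tool_pos: [0.5525, -0.105, 0.084]
tool_rot: [180.0, 0.0, 79.7]
force: [-2.2, 0.2, -1.0]
grip_width: 0.0194
```

>>> step_arm([
  {"ax": 0,"ay": 0,"az": 0,"x": 0,"y": 0,"z": -0.001,"claw": 10},
  {"ax": 0,"ay": 0,"az": 0,"x": 0,"y": 0,"z": -0.001,"claw": 10},
])

```text
time_s: 12.2
tool_pos: [0.5525, -0.105, 0.083]
tool_rot: [180.0, 0.0, 79.7]
force: [-2.7, -1.2, 0.2]
grip_width: 0.0194
```

>>> step_arm([
  {"ax": 0,"ay": 0,"az": 0,"x": 0,"y": 0,"z": -0.001,"claw": 10},
  {"ax": 0,"ay": 0,"az": 0,"x": 0,"y": 0,"z": -0.0015,"claw": 10},
])

```text
time_s: 12.4
tool_pos: [0.5525, -0.105, 0.0816]
tool_rot: [180.0, 0.0, 79.7]
force: [-2.8, 0.2, 0.1]
grip_width: 0.019
```

>>> step_arm([
  {"ax": 0,"ay": 0,"az": 0,"x": 0,"y": 0,"z": -0.001,"claw": 10},
  {"ax": 0,"ay": 0,"az": 0,"x": 0,"y": 0,"z": -0.0015,"claw": 10},
])

```text
time_s: 12.6
tool_pos: [0.5525, -0.105, 0.08]
tool_rot: [180.0, 0.0, 79.7]
force: [-2.8, -0.5, -0.6]
grip_width: 0.019
```

>>> step_arm([
  {"ax": 0,"ay": 0,"az": 0,"x": 0,"y": 0,"z": -0.001,"claw": 10},
  {"ax": 0,"ay": 0,"az": 0,"x": 0,"y": 0,"z": -0.002,"claw": 10},
  {"ax": 0,"ay": 0,"az": 0,"x": 0,"y": 0,"z": -0.002,"claw": 10},
])

```text
time_s: 12.9
tool_pos: [0.5525, -0.1049, 0.0779]
tool_rot: [180.0, 0.0, 79.7]
force: [-0.5, -0.5, -1.8]
grip_width: 0.0187
```

>>> step_arm([
  {"ax": 0,"ay": 0,"az": 0,"x": 0,"y": 0,"z": -0.0005,"claw": 10},
  {"ax": 0,"ay": 0,"az": 0,"x": 0,"y": 0,"z": -0.001,"claw": 10},
  {"ax": 0,"ay": 0,"az": 0,"x": 0,"y": 0,"z": -0.001,"claw": 10},
])

```text
time_s: 13.2
tool_pos: [0.5527, -0.105, 0.0776]
tool_rot: [180.0, -0.0, 79.7]
force: [-3.1, -0.7, 3.8]
grip_width: 0.019
```

>>> step_arm([
  {"ax": 0,"ay": 0,"az": 0,"x": 0,"y": 0,"z": 0,"claw": 10},
  {"ax": 0,"ay": 0,"az": 0,"x": 0,"y": 0,"z": 0,"claw": 10},
  {"ax": 0,"ay": 0,"az": 0,"x": 0,"y": 0,"z": 0,"claw": 10},
])

```text
time_s: 13.5
tool_pos: [0.5527, -0.105, 0.0776]
tool_rot: [180.0, -0.0, 79.7]
force: [-4.0, -0.3, 4.8]
grip_width: 0.019
```

```bash
python3 - <<'E'
from h import *
a=vision.read_camera('scene')[:,:,::-1]
crop(a,270,150,330,210,10,'pics/s5.png')
o=status.get_obs();print(o['tool_pos'],o['tool_rot'],o['force'])
E
```

```text
[ 0.55274119 -0.1050285   0.07756017] [ 1.79957016e+02 -9.93149068e-03  7.97044462e+01] [-3.5065692  -1.12101471  5.53573421]
```

View pics/s5.png

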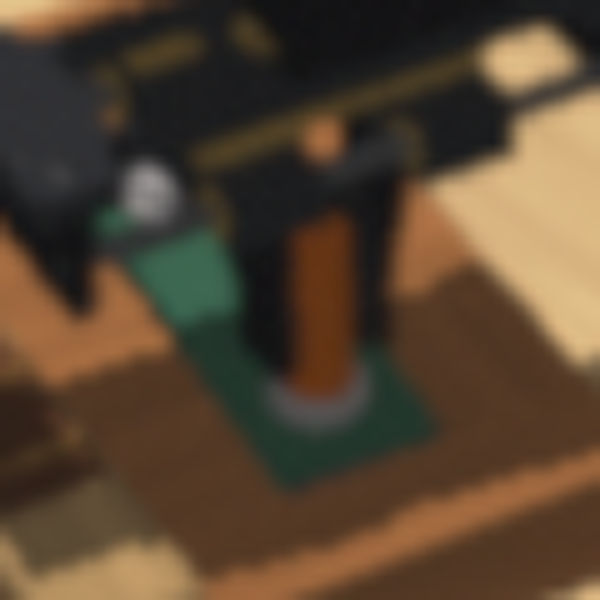

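>>> step_arm([
  {"ax": 0,"ay": 0,"az": 0,"x": -0.0003,"y": 0,"z": 0.001,"claw": 10},
  {"ax": 0,"ay": 0,"az": 0,"x": -0.0004,"y": 0,"z": 0.004,"claw": 10},
  {"ax": 0,"ay": 0,"az": 0,"x": -0.0004,"y": 0,"z": 0.009,"claw": 10},
  {"ax": 0,"ay": 0,"az": 0,"x": -0.0004,"y": 0,"z": 0.016,"claw": 10},
  {"ax": 0,"ay": 0,"az": 0,"x": -0.0004,"y": 0,"z": 0.025,"claw": 10},
  {"ax": 0,"ay": 0,"az": 0,"x": -0.0004,"y": 0,"z": 0.036,"claw": 10},
  {"ax": 0,"ay": 0,"az": 0,"x": -0.0004,"y": 0,"z": 0.05,"claw": 10},
  {"ax": 0,"ay": 0,"az": 0,"x": -0.0004,"y": 0,"z": 0.07,"claw": 10},
  {"ax": 0,"ay": 0,"az": 0,"x": -0.0004,"y": 0,"z": 0.09,"claw": 10},
])

```text
time_s: 14.45
tool_pos: [0.5521, -0.105, 0.1688]
tool_rot: [180.0, -0.0, 79.7]
force: [-0.1, 0.6, -2.6]
grip_width: 0.0187
```

>>> step_arm([
  {"ax": 0,"ay": 0,"az": 0,"x": -0.001,"y": 0.02,"z": 0.003,"claw": 10},
  {"ax": 0,"ay": 0,"az": 0,"x": -0.002,"y": 0.06,"z": 0.003,"claw": 10},
  {"ax": 0,"ay": 0,"az": 0,"x": -0.003,"y": 0.105,"z": 0.003,"claw": 10},
  {"ax": 0,"ay": 0,"az": 0,"x": -0.004,"y": 0.15,"z": 0.003,"claw": 10},
  {"ax": 0,"ay": 0,"az": 0,"x": -0.005,"y": 0.195,"z": 0.003,"claw": 10},
  {"ax": 0,"ay": 0,"az": 0,"x": -0.006,"y": 0.24,"z": 0.003,"claw": 10},
  {"ax": 0,"ay": 0,"az": 0,"x": -0.007,"y": 0.285,"z": 0.003,"claw": 10},
  {"ax": 0,"ay": 0,"az": 0,"x": -0.0078,"y": 0.33,"z": 0.003,"claw": 10},
  {"ax": 0,"ay": 0,"az": 0,"x": -0.0078,"y": 0.365,"z": 0.003,"claw": 10},
  {"ax": 0,"ay": 0,"az": 0,"x": -0.0078,"y": 0.39,"z": 0.003,"claw": 10},
  {"ax": 0,"ay": 0,"az": 0,"x": -0.0078,"y": 0.3986,"z": 0.003,"claw": 10},
  {"ax": 0,"ay": 0,"az": 0,"x": -0.0078,"y": 0.3986,"z": 0.003,"claw": 10},
])

```text
time_s: 15.65
tool_pos: [0.544, 0.2947, 0.1706]
tool_rot: [180.0, 0.0, 79.8]
force: [-0.0, -1.3, -1.9]
grip_width: 0.0193
```

>>> step_arm([
  {"ax": 0,"ay": 0,"az": 0,"x": 0,"y": 0,"z": -0.02,"claw": 10},
  {"ax": 0,"ay": 0,"az": 0,"x": 0,"y": 0,"z": -0.04,"claw": 10},
  {"ax": 0,"ay": 0,"az": 0,"x": 0,"y": 0,"z": -0.048,"claw": 10},
  {"ax": 0,"ay": 0,"az": 0,"x": 0,"y": 0,"z": -0.048,"claw": 10},
  {"ax": 0,"ay": 0,"az": 0,"x": 0,"y": 0,"z": -0.048,"claw": 10},
])

```text
time_s: 16.15
tool_pos: [0.545, 0.2927, 0.123]
tool_rot: [179.9, -0.0, 79.6]
force: [-0.4, 0.7, -1.2]
grip_width: 0.019
```

>>> step_arm([
  {"ax": 0,"ay": 0,"az": 0,"x": -0.0003,"y": 0.0005,"z": -0.006,"claw": 10},
  {"ax": 0,"ay": 0,"az": 0,"x": -0.0003,"y": 0.0005,"z": -0.012,"claw": 10},
  {"ax": 0,"ay": 0,"az": 0,"x": -0.0003,"y": 0.0005,"z": -0.018,"claw": 10},
  {"ax": 0,"ay": 0,"az": 0,"x": -0.0003,"y": 0.0005,"z": -0.024,"claw": 10},
  {"ax": 0,"ay": 0,"az": 0,"x": -0.0003,"y": 0.0005,"z": -0.028,"claw": 10},
  {"ax": 0,"ay": 0,"az": 0,"x": -0.0003,"y": 0.0005,"z": -0.028,"claw": 10},
])

```text
time_s: 16.75
tool_pos: [0.5434, 0.2938, 0.0931]
tool_rot: [-179.9, 0.1, 79.7]
force: [-0.0, -0.0, -1.6]
grip_width: 0.0193
```

>>> step_arm([
  {"ax": 0,"ay": 0,"az": 0,"x": 0,"y": 0,"z": -0.005,"claw": 10},
  {"ax": 0,"ay": 0,"az": 0,"x": 0,"y": 0,"z": -0.01,"claw": 10},
  {"ax": 0,"ay": 0,"az": 0,"x": 0,"y": 0,"z": -0.015,"claw": 10},
  {"ax": 0,"ay": 0,"az": 0,"x": 0,"y": 0,"z": -0.019,"claw": 10},
  {"ax": 0,"ay": 0,"az": 0,"x": 0,"y": 0,"z": -0.021,"claw": 10},
  {"ax": 0,"ay": 0,"az": 0,"x": 0,"y": 0,"z": -0.021,"claw": 10},
])

```text
time_s: 17.35
tool_pos: [0.5438, 0.2941, 0.0737]
tool_rot: [-180.0, 0.0, 79.7]
force: [-2.2, -1.9, 2.9]
grip_width: 0.0191
```

Seated (upward reaction). Release, lift, then look.

>>> step_arm([
  {"ax": 0,"ay": 0,"az": 0,"x": 0,"y": 0,"z": 0,"claw": 55},
  {"ax": 0,"ay": 0,"az": 0,"x": 0,"y": 0,"z": 0,"claw": 55},
  {"ax": 0,"ay": 0,"az": 0,"x": 0,"y": 0,"z": 0,"claw": 55},
  {"ax": 0,"ay": 0,"az": 0,"x": 0,"y": 0,"z": 0,"claw": 55},
  {"ax": 0,"ay": 0,"az": 0,"x": 0,"y": 0,"z": 0.03,"claw": 55},
  {"ax": 0,"ay": 0,"az": 0,"x": 0,"y": 0,"z": 0.07,"claw": 55},
  {"ax": 0,"ay": 0,"az": 0,"x": 0,"y": 0,"z": 0.1,"claw": 55},
  {"ax": 0,"ay": 0,"az": 0,"x": 0,"y": -0.04,"z": 0.1,"claw": 55},
  {"ax": 0,"ay": 0,"az": 0,"x": 0,"y": -0.08,"z": 0.1,"claw": 55},
  {"ax": 0,"ay": 0,"az": 0,"x": 0,"y": -0.0995,"z": 0.1,"claw": 55},
  {"ax": 0,"ay": 0,"az": 0,"x": 0,"y": -0.0995,"z": 0.1,"claw": 55},
])

```text
time_s: 18.45
tool_pos: [0.5446, 0.1906, 0.1734]
tool_rot: [180.0, 0.0, 79.4]
force: [-0.5, -1.0, -0.0]
grip_width: 0.0478
```

```bash
python3 - <<'E'
from h import *
a=vision.read_camera('scene')[:,:,::-1];b=vision.read_camera('top')[:,:,::-1]
cv2.imwrite('pics/top6.png',b)
crop(a,250,130,450,310,4,'pics/s6.png');crop(b,210,160,430,250,3,'pics/t6.png')
o=status.get_obs();print(o['tool_pos'],o['tool_rot'],o['force'])
E
```

```text
[0.54384564 0.19546601 0.17306124] [-1.79987682e+02 -6.63298088e-02  7.97003962e+01] [-0.88727922 -0.64202587 -0.47788313]
```

View pics/s6.png

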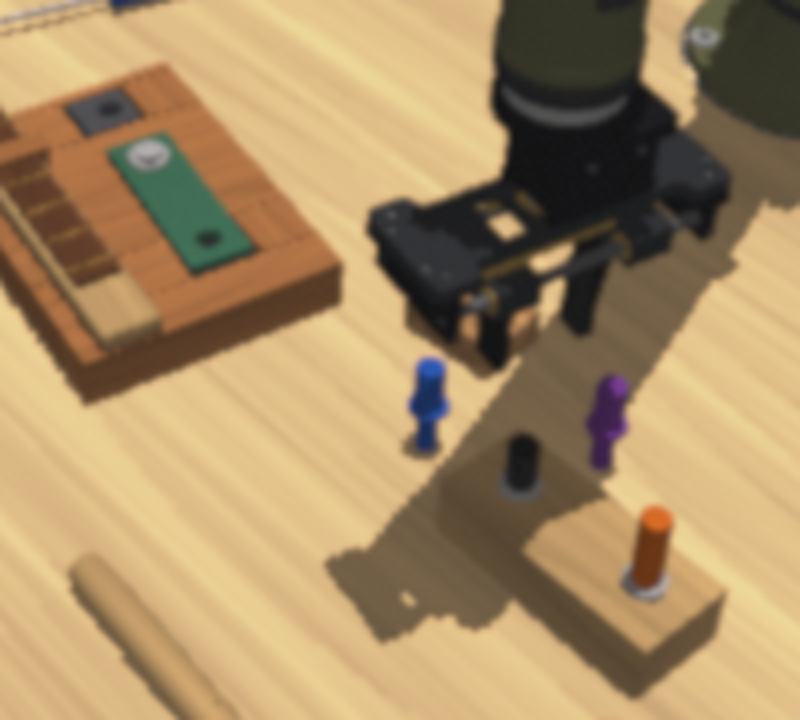

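View pics/t6.png

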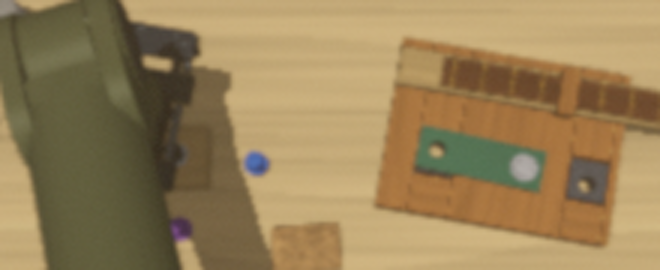

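>>> step_arm([
  {"ax": 0,"ay": 0,"az": 0,"x": 0,"y": -0.001,"z": -0.03,"claw": 55},
  {"ax": 0,"ay": 0,"az": 0,"x": 0,"y": -0.001,"z": -0.06,"claw": 55},
  {"ax": 0,"ay": 0,"az": 0,"x": 0,"y": -0.001,"z": -0.085,"claw": 55},
  {"ax": 0,"ay": 0,"az": 0,"x": 0,"y": -0.001,"z": -0.1,"claw": 55},
  {"ax": 0,"ay": 0,"az": 0,"x": 0,"y": -0.001,"z": -0.108,"claw": 55},
  {"ax": 0,"ay": 0,"az": 0,"x": 0,"y": -0.001,"z": -0.11,"claw": 55},
  {"ax": 0,"ay": 0,"az": 0,"x": 0,"y": -0.001,"z": -0.11,"claw": 55},
])

```text
time_s: 19.25
tool_pos: [0.5445, 0.1942, 0.0637]
tool_rot: [179.9, -0.0, 79.7]
force: [-0.4, 0.0, -0.6]
grip_width: 0.048
```

```bash
python3 - <<'E'
from h import *
o=status.get_obs();print(o['tool_pos'],o['force'])
a=vision.read_camera('scene')[:,:,::-1]
crop(a,340,170,440,290,5,'pics/s7.png')
E
```

```text
[0.54446856 0.19422544 0.06367278] [-0.35306674  0.0177484  -0.59583149]
```

View pics/s7.png

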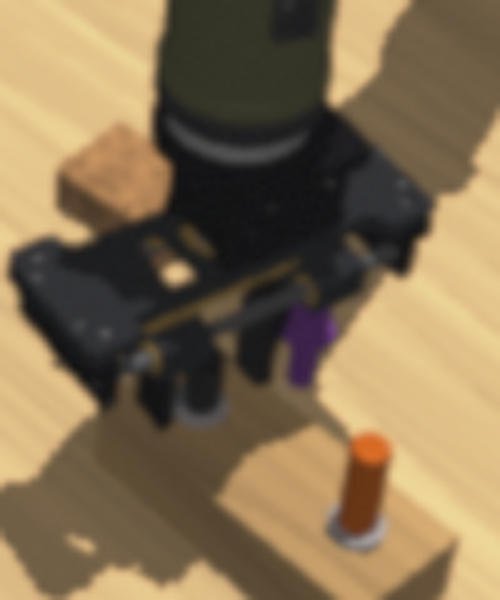

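>>> step_arm([
  {"ax": 0,"ay": 0,"az": 0,"x": 0,"y": 0,"z": 0,"claw": 10},
  {"ax": 0,"ay": 0,"az": 0,"x": 0,"y": 0,"z": 0,"claw": 10},
  {"ax": 0,"ay": 0,"az": 0,"x": 0,"y": 0,"z": 0,"claw": 10},
  {"ax": 0,"ay": 0,"az": 0,"x": 0,"y": 0,"z": 0,"claw": 10},
  {"ax": 0,"ay": 0,"az": 0,"x": 0,"y": 0,"z": 0,"claw": 10},
  {"ax": 0,"ay": 0,"az": 0,"x": 0,"y": 0,"z": 0,"claw": 10},
], squeeze=35)

```text
time_s: 19.9
tool_pos: [0.5442, 0.1936, 0.0633]
tool_rot: [180.0, -0.0, 79.7]
force: [0.6, -0.5, 2.2]
grip_width: 0.019
```

>>> step_arm([
  {"ax": 0,"ay": 0,"az": 0,"x": 0,"y": 0,"z": 0.02,"claw": 10},
  {"ax": 0,"ay": 0,"az": 0,"x": 0,"y": 0,"z": 0.055,"claw": 10},
  {"ax": 0,"ay": 0,"az": 0,"x": 0,"y": 0,"z": 0.085,"claw": 10},
  {"ax": 0,"ay": 0,"az": 0,"x": 0.001,"y": -0.03,"z": 0.09,"claw": 10},
  {"ax": 0,"ay": 0,"az": 0,"x": 0.002,"y": -0.075,"z": 0.09,"claw": 10},
  {"ax": 0,"ay": 0,"az": 0,"x": 0.003,"y": -0.12,"z": 0.09,"claw": 10},
  {"ax": 0,"ay": 0,"az": 0,"x": 0.004,"y": -0.165,"z": 0.09,"claw": 10},
  {"ax": 0,"ay": 0,"az": 0,"x": 0.005,"y": -0.21,"z": 0.09,"claw": 10},
  {"ax": 0,"ay": 0,"az": 0,"x": 0.006,"y": -0.25,"z": 0.09,"claw": 10},
  {"ax": 0,"ay": 0,"az": 0,"x": 0.007,"y": -0.28,"z": 0.085,"claw": 10},
  {"ax": 0,"ay": 0,"az": 0,"x": 0.008,"y": -0.2985,"z": 0.07,"claw": 10},
  {"ax": 0,"ay": 0,"az": 0,"x": 0.008,"y": -0.2985,"z": 0.06,"claw": 10},
])

```text
time_s: 21.1
tool_pos: [0.5509, -0.1088, 0.1222]
tool_rot: [-180.0, 0.1, 79.4]
force: [-0.6, -0.0, -1.6]
grip_width: 0.0191
```

>>> step_arm([
  {"ax": 0,"ay": 0,"az": 0,"x": 0,"y": 0,"z": -0.005,"claw": 10},
  {"ax": 0,"ay": 0,"az": 0,"x": 0,"y": 0,"z": -0.01,"claw": 10},
  {"ax": 0,"ay": 0,"az": 0,"x": 0,"y": 0,"z": -0.012,"claw": 10},
  {"ax": 0,"ay": 0,"az": 0,"x": 0,"y": 0,"z": -0.012,"claw": 10},
  {"ax": 0,"ay": 0,"az": 0,"x": 0,"y": 0,"z": -0.012,"claw": 10},
])

```text
time_s: 21.6
tool_pos: [0.5523, -0.1042, 0.1114]
tool_rot: [180.0, -0.0, 79.8]
force: [-0.0, 0.5, -0.1]
grip_width: 0.0191
```

```bash
python3 - <<'E'
from h import *
a=vision.read_camera('scene')[:,:,::-1]
crop(a,270,150,330,210,10,'pics/s8.png')
o=status.get_obs();print(o['tool_pos'],o['tool_rot'],o['force'])
p=o['tool_pos'];z=lambda X:((proj('scene',X)-[270,150])*10).round(0)
print('shank end',z(p-[0,0,.0532]),'flange',z(p-[0,0,.0152]),'hole',z([.5519,-.1049,.05]))
E
```

```text
[ 0.55233325 -0.10440634  0.11152227] [ 1.79951880e+02 -1.22409129e-02  7.97567450e+01] [-0.68103838 -0.65991734 -0.61769809]
shank end [321. 376.] flange [317. 271.] hole [322. 397.]
```

View pics/s8.png

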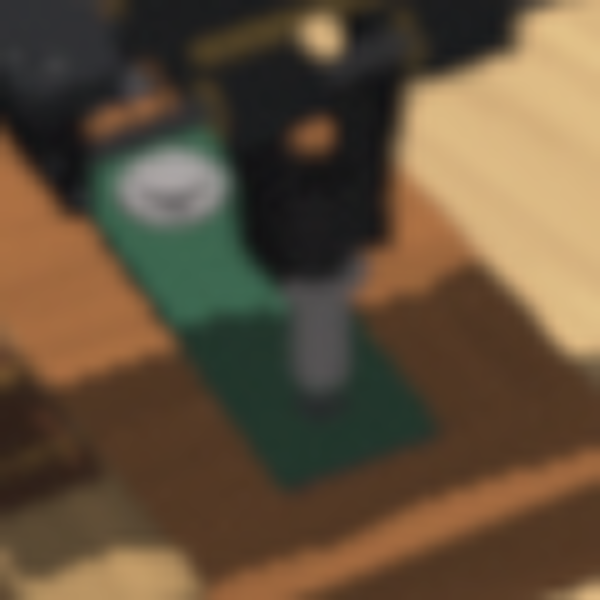

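>>> step_arm([
  {"ax": 0,"ay": 0,"az": 0,"x": 0,"y": -0.0003,"z": -0.003,"claw": 10},
  {"ax": 0,"ay": 0,"az": 0,"x": 0,"y": -0.0003,"z": -0.006,"claw": 10},
  {"ax": 0,"ay": 0,"az": 0,"x": 0,"y": -0.0003,"z": -0.0075,"claw": 10},
  {"ax": 0,"ay": 0,"az": 0,"x": 0,"y": -0.0003,"z": -0.009,"claw": 10},
  {"ax": 0,"ay": 0,"az": 0,"x": 0,"y": -0.0003,"z": -0.009,"claw": 10},
])

```text
time_s: 22.15
tool_pos: [0.5517, -0.1052, 0.1018]
tool_rot: [-180.0, 0.0, 79.7]
force: [0.4, -0.0, -1.2]
grip_width: 0.0193
```

>>> step_arm([
  {"ax": 0,"ay": 0,"az": 0,"x": 0,"y": 0,"z": -0.001,"claw": 10},
  {"ax": 0,"ay": 0,"az": 0,"x": 0,"y": 0,"z": -0.001,"claw": 10},
])

```text
time_s: 22.35
tool_pos: [0.5519, -0.1052, 0.101]
tool_rot: [-180.0, 0.0, 79.7]
force: [0.2, 0.5, -1.0]
grip_width: 0.0196
```

>>> step_arm([
  {"ax": 0,"ay": 0,"az": 0,"x": 0,"y": 0,"z": -0.001,"claw": 10},
  {"ax": 0,"ay": 0,"az": 0,"x": 0,"y": 0,"z": -0.002,"claw": 10},
  {"ax": 0,"ay": 0,"az": 0,"x": 0,"y": 0,"z": -0.003,"claw": 10},
  {"ax": 0,"ay": 0,"az": 0,"x": 0,"y": 0,"z": -0.004,"claw": 10},
  {"ax": 0,"ay": 0,"az": 0,"x": 0,"y": 0,"z": -0.0045,"claw": 10},
  {"ax": 0,"ay": 0,"az": 0,"x": 0,"y": 0,"z": -0.0045,"claw": 10},
])

```text
time_s: 22.95
tool_pos: [0.5519, -0.1051, 0.0965]
tool_rot: [-180.0, 0.0, 79.7]
force: [0.5, 0.1, -1.5]
grip_width: 0.0191
```

>>> step_arm([
  {"ax": 0,"ay": 0,"az": 0,"x": 0,"y": 0,"z": -0.0007,"claw": 10},
  {"ax": 0,"ay": 0,"az": 0,"x": 0,"y": 0,"z": -0.001,"claw": 10},
  {"ax": 0,"ay": 0,"az": 0,"x": 0,"y": 0,"z": -0.001,"claw": 10},
])

```text
time_s: 23.25
tool_pos: [0.5519, -0.1052, 0.0956]
tool_rot: [180.0, 0.0, 79.7]
force: [-0.2, 0.2, -0.4]
grip_width: 0.0191
```

>>> step_arm([
  {"ax": 0,"ay": 0,"az": 0,"x": 0,"y": 0,"z": -0.0005,"claw": 10},
  {"ax": 0,"ay": 0,"az": 0,"x": 0,"y": 0,"z": -0.0005,"claw": 10},
])

```text
time_s: 23.45
tool_pos: [0.5519, -0.1051, 0.0951]
tool_rot: [180.0, -0.0, 79.7]
force: [-0.5, 0.0, -1.4]
grip_width: 0.019
```

>>> step_arm([
  {"ax": 0,"ay": 0,"az": 0,"x": 0,"y": 0,"z": -0.0005,"claw": 10},
  {"ax": 0,"ay": 0,"az": 0,"x": 0,"y": 0,"z": -0.001,"claw": 10},
])

```text
time_s: 23.65
tool_pos: [0.552, -0.1052, 0.0941]
tool_rot: [180.0, 0.0, 79.7]
force: [-0.3, 0.2, -1.1]
grip_width: 0.0195
```

>>> step_arm([
  {"ax": 0,"ay": 0,"az": 0,"x": 0,"y": 0,"z": -0.0005,"claw": 10},
  {"ax": 0,"ay": 0,"az": 0,"x": 0,"y": 0,"z": -0.001,"claw": 10},
  {"ax": 0,"ay": 0,"az": 0,"x": 0,"y": 0,"z": -0.001,"claw": 10},
])

```text
time_s: 23.95
tool_pos: [0.5519, -0.1052, 0.093]
tool_rot: [-180.0, 0.0, 79.7]
force: [-0.7, -0.6, -1.1]
grip_width: 0.019
```

>>> step_arm([
  {"ax": 0,"ay": 0,"az": 0,"x": 0,"y": 0,"z": -0.001,"claw": 10},
  {"ax": 0,"ay": 0,"az": 0,"x": 0,"y": 0,"z": -0.002,"claw": 10},
  {"ax": 0,"ay": 0,"az": 0,"x": 0,"y": 0,"z": -0.002,"claw": 10},
])

```text
time_s: 24.25
tool_pos: [0.5518, -0.1051, 0.0909]
tool_rot: [-180.0, 0.0, 79.7]
force: [0.3, -0.7, -1.1]
grip_width: 0.019
```

Through the insert mouth with no contact; continue to home (TCP ≈ 0.067).

>>> step_arm([
  {"ax": 0,"ay": 0,"az": 0,"x": 0,"y": 0,"z": -0.0015,"claw": 10},
  {"ax": 0,"ay": 0,"az": 0,"x": 0,"y": 0,"z": -0.003,"claw": 10},
  {"ax": 0,"ay": 0,"az": 0,"x": 0,"y": 0,"z": -0.0045,"claw": 10},
  {"ax": 0,"ay": 0,"az": 0,"x": 0,"y": 0,"z": -0.006,"claw": 10},
  {"ax": 0,"ay": 0,"az": 0,"x": 0,"y": 0,"z": -0.0075,"claw": 10},
  {"ax": 0,"ay": 0,"az": 0,"x": 0,"y": 0,"z": -0.009,"claw": 10},
  {"ax": 0,"ay": 0,"az": 0,"x": 0,"y": 0,"z": -0.01,"claw": 10},
  {"ax": 0,"ay": 0,"az": 0,"x": 0,"y": 0,"z": -0.01,"claw": 10},
])

```text
time_s: 25.05
tool_pos: [0.5518, -0.1051, 0.0809]
tool_rot: [-180.0, 0.0, 79.7]
force: [0.1, 0.6, -0.9]
grip_width: 0.0189
```

>>> step_arm([
  {"ax": 0,"ay": 0,"az": 0,"x": 0,"y": 0,"z": -0.0015,"claw": 10},
  {"ax": 0,"ay": 0,"az": 0,"x": 0,"y": 0,"z": -0.003,"claw": 10},
  {"ax": 0,"ay": 0,"az": 0,"x": 0,"y": 0,"z": -0.0045,"claw": 10},
  {"ax": 0,"ay": 0,"az": 0,"x": 0,"y": 0,"z": -0.006,"claw": 10},
  {"ax": 0,"ay": 0,"az": 0,"x": 0,"y": 0,"z": -0.0075,"claw": 10},
  {"ax": 0,"ay": 0,"az": 0,"x": 0,"y": 0,"z": -0.009,"claw": 10},
  {"ax": 0,"ay": 0,"az": 0,"x": 0,"y": 0,"z": -0.0105,"claw": 10},
  {"ax": 0,"ay": 0,"az": 0,"x": 0,"y": 0,"z": -0.0105,"claw": 10},
])

```text
time_s: 25.85
tool_pos: [0.5517, -0.1052, 0.0703]
tool_rot: [-180.0, 0.0, 79.7]
force: [0.2, -0.6, -0.9]
grip_width: 0.0191
```

>>> step_arm([
  {"ax": 0,"ay": 0,"az": 0,"x": 0,"y": 0,"z": -0.001,"claw": 10},
  {"ax": 0,"ay": 0,"az": 0,"x": 0,"y": 0,"z": -0.002,"claw": 10},
  {"ax": 0,"ay": 0,"az": 0,"x": 0,"y": 0,"z": -0.002,"claw": 10},
])

```text
time_s: 26.15
tool_pos: [0.5518, -0.1052, 0.0685]
tool_rot: [-180.0, 0.0, 79.7]
force: [0.4, 0.1, -1.7]
grip_width: 0.0193
```

>>> step_arm([
  {"ax": 0,"ay": 0,"az": 0,"x": 0,"y": 0,"z": -0.001,"claw": 10},
  {"ax": 0,"ay": 0,"az": 0,"x": 0,"y": 0,"z": -0.0015,"claw": 10},
  {"ax": 0,"ay": 0,"az": 0,"x": 0,"y": 0,"z": -0.0015,"claw": 10},
  {"ax": 0,"ay": 0,"az": 0,"x": 0,"y": 0,"z": -0.0015,"claw": 10},
  {"ax": 0,"ay": 0,"az": 0,"x": 0,"y": 0,"z": -0.0015,"claw": 10},
])

```text
time_s: 26.65
tool_pos: [0.552, -0.1052, 0.0673]
tool_rot: [180.0, -0.0, 79.7]
force: [-0.5, 0.9, 3.6]
grip_width: 0.0191
```

>>> step_arm([
  {"ax": 0,"ay": 0,"az": 0,"x": 0,"y": 0,"z": 0,"claw": 45},
  {"ax": 0,"ay": 0,"az": 0,"x": 0,"y": 0,"z": 0,"claw": 45},
  {"ax": 0,"ay": 0,"az": 0,"x": 0,"y": 0,"z": 0,"claw": 45},
  {"ax": 0,"ay": 0,"az": 0,"x": 0,"y": 0,"z": 0,"claw": 45},
  {"ax": 0,"ay": 0,"az": 0,"x": 0,"y": 0,"z": 0.02,"claw": 45},
  {"ax": 0,"ay": 0,"az": 0,"x": 0,"y": 0,"z": 0.05,"claw": 45},
  {"ax": 0,"ay": 0,"az": 0,"x": 0,"y": 0,"z": 0.09,"claw": 45},
  {"ax": 0,"ay": 0,"az": 0,"x": 0,"y": 0,"z": 0.13,"claw": 45},
  {"ax": 0,"ay": 0,"az": 0,"x": -0.02,"y": 0.03,"z": 0.14,"claw": 45},
  {"ax": 0,"ay": 0,"az": 0,"x": -0.04,"y": 0.06,"z": 0.14,"claw": 45},
  {"ax": 0,"ay": 0,"az": 0,"x": -0.06,"y": 0.1,"z": 0.14,"claw": 45},
  {"ax": 0,"ay": 0,"az": 0,"x": -0.06,"y": 0.13,"z": 0.14,"claw": 45},
])

```text
time_s: 27.85
tool_pos: [0.4898, 0.027, 0.2073]
tool_rot: [-180.0, -0.1, 79.8]
force: [0.3, 0.0, 0.4]
grip_width: 0.0397
```

```bash
python3 - <<'E'
from h import *
a=vision.read_camera('scene')[:,:,::-1];b=vision.read_camera('top')[:,:,::-1]
cv2.imwrite('pics/scene9.png',a)
crop(a,230,120,440,300,3.8,'pics/s9.png');crop(b,220,160,430,250,3.8,'pics/t9.png')
o=status.get_obs();print(o['tool_pos'],o['grip_width'],o['force'])
E
```

```text
[0.49128521 0.03018683 0.20716699] 0.0391428379721479 [-0.20818449  0.30866856  0.70201813]
```

View pics/s9.png

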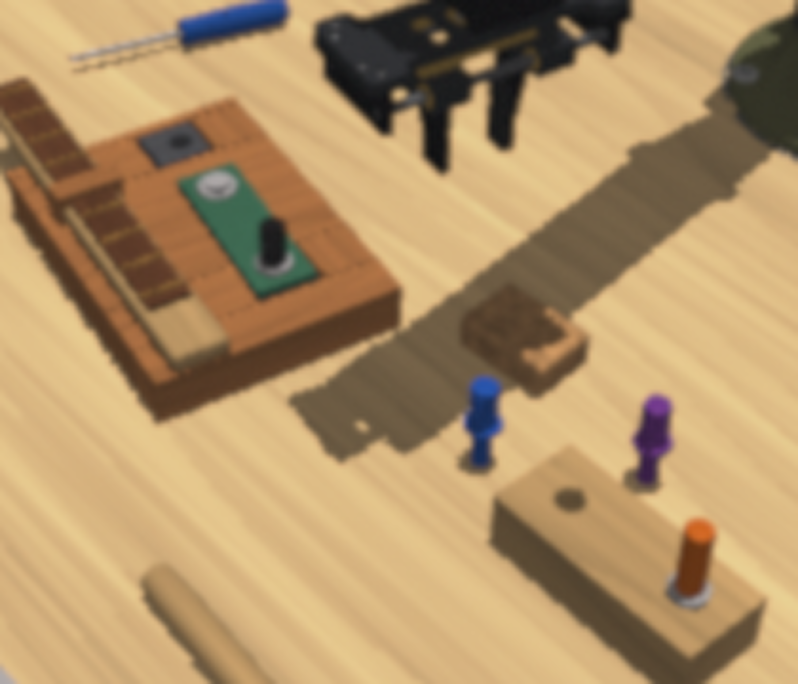

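View pics/t9.png

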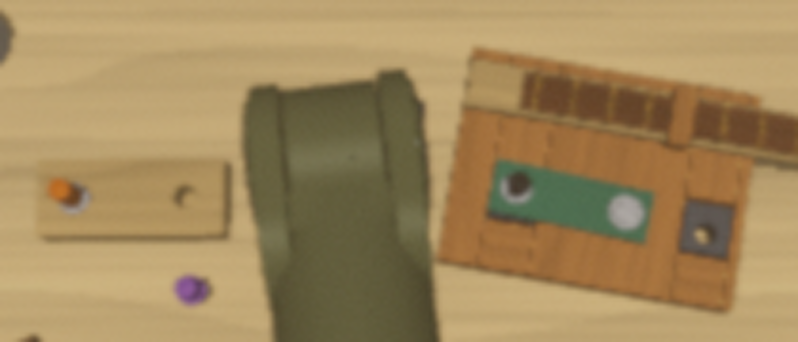

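The scene view shows the bolt upright with its flange on the plate at crop pixel (275,260). The drift stands in the rack at (692,585), and the gripper is clear. I let it settle briefly, then hand in.

>>> step_arm([
  {"ax": 0,"ay": 0,"az": 0,"x": 0,"y": 0,"z": 0,"claw": 45},
  {"ax": 0,"ay": 0,"az": 0,"x": 0,"y": 0,"z": 0,"claw": 45},
  {"ax": 0,"ay": 0,"az": 0,"x": 0,"y": 0,"z": 0,"claw": 45},
])

```text
time_s: 28.25
tool_pos: [0.4921, 0.0234, 0.207]
tool_rot: [180.0, 0.0, 79.6]
force: [-0.1, 0.3, 0.4]
grip_width: 0.0394
```

```bash
python3 -c "
from cell import workorder; print(workorder.sign_off())"
```

```text
the job is handed in; nothing more can be done
None
```

The bolt is through both holes and fully home, the drift is back in its own rack hole, and I handed the job in at 28.3 s of the 72 s allowed. The hand-in gives no verdict.

- **Drift:** The spare block's hole sits towards -x, so I took the hole under the plate to be towards +x. I put the tip into the narrow overlap, about 6 mm +x of the plate hole's centre. Then I pushed the plate across and went down in small steps until the collar sat. The wrist readings at the end of each move never passed about 4 N sideways.
- **Bolt:** It went in without touching until it seated, with about 4 N upward at the wrist, and I let go.

**Last checks:** The final pictures show the bolt upright with its flange on the plate, the drift upright in the rack, and the gripper clear. The bystanders in those close-up views had not visibly moved; I did not check the ones outside them.

**Disagreements:**
- The two cameras differed by about 5 mm at the jig. I corrected each one against the known tool position, which brought them to within about 2 mm.
- The first move call was refused because its rows left out some fields, so nothing moved.
- The arm overshot a few mm after fast moves, so I let it settle before each careful step.

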